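# Hang the lemon bin on the louvred rack

## Robot

A 6-joint arm with a two-finger parallel gripper is mounted at the origin on a cart in front of the work surface, level with it; the furniture and walls round the work are solid. World frame = base frame: x ahead of the robot, y to its left, z up, the work surface at z = 0. Lengths are in m, angles in rad, forces in N, time in s.
With the tool pointing down it reaches from about 0.35 to 0.975 m from the base axis. Payload 4.9 kg.
Tool frame: the origin (TCP) lies at the very end of the fingers, on their centre line; the grasp point (between the pads) lies 19 mm behind it (ctrl.pinch_z is the distance from the TCP to the grasp point, in m); z points along the fingers, y is the direction in which the jaws open and shut (so a half turn about z gives the same grasp; the last joint's range is limited). The gripper opens to 85 mm and grips with 20 to 120 N. Pads are 22 mm wide; open, the fingers measure 114 mm over their backs; the gripper's body (76 mm by 85 mm) begins 54 mm behind the grasp point. The pads swing forward as they close: fully open they stand 13 mm farther back than shut.
Start: joints at [1.169, 0.053, 1.613, -0, 1.476, -0.119], TCP at [0.174, 0.6, 0.231] pointing down, gripper open.
Joint ranges: [-3.01, 3.01], [-1.01, 2.22], [0.06, 2.58], [-1.02, 4.17], [0.09, 2.62], [-3.14, 3.14]. Speed limits (rad/s): [2.57, 2.57, 3.14, 3.14, 3.14, 3.14].

## Interface

Orientations are given as a rotation vector (axis times angle).
In Python, from station import ctrl gives the robot as it stands.
- The arm moves only by the tool carry_out, never from a script. Its argument "series" is a list of rows, each a list of 7 numbers: the shift along the world's x, y, z each as a share of 0.025 m, from -1 to 1, then the turn, a rotation vector about the world's x, y, z each as a share of 0.1 rad, from -1 to 1, then the opening, from 0 (shut) to 1 (fully open). A call has 1 to 12 rows; each row shifts and turns the commanded pose from where the row before left it; what a row does not reach is not made up. A row lasts 1/10 s, in which the tool goes at most 50 mm and 8.59 degrees, less where a joint would pass 70% of its speed; a pose out of reach is approached as far as the arm can. A call with a number of a shift or a turn outside -1 to 1 is refused whole. A call with a gripper value outside its range is refused whole. The fingers move at their own pace and stop on an object; "grip_force" is the grip in N (left out, the last holds). Time passes only in rows, so rows that do not move let the fingers close. It gives the time, the measured TCP pose, the force and the opening at its end, in the units of the state.
- ctrl.get_obs(): the state, without advancing time (a new reading comes with each control period).
- ctrl.get_image(name): name is "scene" or "top" or "wrist"; returns a dict with "frame" (384x512x3 uint8, blue, green, red), "fx", "fy", "cx", "cy" (pixels), "R" (3x3) and "t" (3): a world point X has camera coordinates R X + t; the wrist camera has in their place "hand_eye" (4x4, takes a point from camera to tool coordinates, whose origin is the TCP and whose axes are the flange's). Camera axes: x right, y down, z forward; pixel columns grow to the right and rows downward; lengths in m; the calibration is good to about 2 mm. A picture is of the moment at which its call begins: read the wrist's pose just before it. There is no depth.
- ctrl.finish_job(): hands the job in, once; it reports no verdict.
Trained networks look in a picture, given as the dict that the camera call returned (one of the last four; its "shot" number tells which), for a name from the list of things; names that differ only in an ending like _2 or _b are one class to them, and where a whole thing is asked for, a point or a joint stands for the part that bears it (a point fixed in the world has none). Each returns a list of dicts, best first, with "p" (0 to 1); they miss things now and then, are a little off and sometimes report something else, mostly with a low value. They report only what shows in the picture. A call takes as long as a camera call.
- ctrl.trace(picture, name): "mask" (384x512 bool, what is visible of it) and "rect" ([left, top, width, height] as shares, 0 to 1, of the picture: columns of its width, rows of its height, round what is visible of it).
- ctrl.mark_of(picture, name): "position" ([column, row] as shares, 0 to 1, of the picture: columns of its width, rows of its height: a listed point, or the origin of a listed thing).
The state is a dict: "t": time; "q": joint angles; "dq": joint speeds; "effort": joint torques, N m; "tool_pos": TCP position; "tool_rot": TCP orientation; "contact_force": force on the tool from outside, world axes, zero at the start; "wrist_torque": the same for the moment, N m; "opening": finger opening in m.
Only numpy, scipy, OpenCV 4.12 (cv2) and the standard library are available. Lean on these libraries where they do the work, as an engineer would, in place of code of your own. Each camera call takes 0.05 s, during which the arm holds its last target.

## Task

Hang the green lemon bin on the rail of the louvred rack: lift it by its wooden bar, hook its back lip over the open stretch of the rail, let it down gently until you feel it seat, then slide it along the rail, in under the hood, until it comes up against the bin that already hangs there, and let go. The rack is thin sheet metal, so never knock or force the bin against it, keep the lemon wedges in the bin, and leave the mug alone.

Things in the scene. Friction and masses are not known exactly. Their poses are not given: they have to be found in the camera images.
- bin: Sage-green open bin, 110 x 110 mm, 70 mm high, front only 46 mm; about 0.3 to 0.5 kg with its lemons. Origin: centre of its underside; x points to its back (lip side), y along its width, z up. Back wall's rear face at x = 55 mm.
- bin_bar (a point): Centre of the bin's wooden grip bar, at (10, 0, 114) mm from the bin's origin: the bar runs along the bin's y, 12 mm thick in x, 14 mm high, 95 mm long, held by dark straps at both ends. Take it from above, fingers closing along the bin's x.
- bin_lip (a point): Middle of the seat of the bin's back lip, at (58, 0, 66) mm from the bin's origin. The lip is 60 mm wide along y: a 4 mm web, underside (seat) at z = 66 mm, reaching back from the wall, then a 4 mm tongue at x = 61 to 65 mm that hangs down to z = 50 mm, leaving a 6 mm gap behind the back wall.
- rack: Fixed rack: dark feet, posts 192 mm high, cream louvred panel 350 mm wide. Origin on the worktop under the panel sheet's front face, mid width; x to its back, y to the left seen from the front, z up. The panel is clamped on the posts (rigidly) at a height that is NOT measured: the rail's top edge, the panel's seat for lips, lies 125 to 185 mm above the worktop; feel it or see it.
- rack_open (a point): Point on the worktop under the rail, mid of its open stretch, at (-10, -108, 0) mm in the rack's frame. The rail is a 4 mm upright tongue, rack x = -12 to -8 mm, slot 22 mm deep behind it. Lips go in at rack y = -175 to -32 mm only. Lower louvres are flush with its front face: a level bin's back wall touches at bin origin x = -67 mm; a seated lip has 2 mm play to the front.
- rack_stop (a point): Point on the worktop at rack (-10, 60, 0) mm, under the near side of the beige bin that hangs fixed at the left end: the green bin touches it with its origin at rack y = 5 mm. A hood covers the slot from y = -32 to 175 mm (rolled edge, no flare): underside 6.7 mm above the rail's edge, x = -22 to 2 mm, 3 mm thick; a seated lip passes under it with 2.7 mm to spare.
- wedge_a: Lemon wedge, 50 x 44 x 28 mm, loose in the green bin
- wedge_b: Lemon wedge, 50 x 44 x 28 mm, loose in the green bin
- mug: Dark green mug, 95 mm high, 128 mm over its handle; origin under its middle; to be left alone

How it is judged:
By the outcome, as a careful person would: the job done as asked, in the order asked, and still so for the second after the job is handed in, with the robot touching nothing.
It also fails if it takes over 61 s, if anything falls off the work surface, if the arm or the gripper's body presses on something with over 40 N, if the wrist force passes 120 N, or if a joint passes its speed limit or range.

## Working session

There is one attempt and no reset: what is moved stays moved. The work goes in short steps, Python scripts to look and compute and a tool call to move; the robot and the scene stay as the last step left them, time stands still between calls to the robot, and variables do not carry over. Pictures are saved under pics/ and viewed, and the job is handed in when it is done.

Besides the shell and the picture viewer there is one more tool, called after "Request:" as name(argument=value, ...), one argument or row to a line, values as JSON. carry_out: Moves the arm, as the interface text tells. Shift numbers are shares of 0.025 m and turn numbers shares of 0.1 rad, none past 1 either way. Its arguments: {"type":"object","properties":{"series":{"type":"array"},"grip_force":{"type":"number"}},"required":["series"]}

```bash
mkdir -p pics; ls
cat > h.py <<'E'
import numpy as np, cv2
from station import ctrl
E
python3 - <<'E'
from h import *
o=ctrl.get_obs(); print({k:np.round(v,3) for k,v in o.items()})
for n in ["scene","top"]:
    im=ctrl.get_image(n); cv2.imwrite(f"pics/{n}0.png",im["frame"])
    print(n,im["shot"],im["fx"],im["cx"],im["cy"],"campos",np.round(-np.array(im["R"]).T@np.array(im["t"]),3))
    for k in ["bin","bin_bar","bin_lip","rack","rack_open","rack_stop","mug"]:
        r=ctrl.mark_of(im,k); print(k,[(round(d["p"],2),np.round(np.array(d["position"])*[512,384],1)) for d in r[:2]])
    np.save(f"{n}_cal.npy",dict(R=np.array(im["R"]),t=np.array(im["t"]),fx=im["fx"],fy=im["fy"],cx=im["cx"],cy=im["cy"]),allow_pickle=True)
print(ctrl.get_obs()["t"])
E
```

```text
pics
{'t': np.float64(0.0), 'q': array([ 1.169,  0.053,  1.614,  0.   ,  1.476, -0.119]), 'dq': array([-0.   ,  0.001,  0.001, -0.001, -0.   , -0.   ]), 'effort': array([-1.0000e-03, -3.9369e+01, -3.7017e+01, -0.0000e+00,  7.0000e-03,
       -0.0000e+00]), 'tool_pos': array([0.174, 0.6  , 0.23 ]), 'tool_rot': array([-4.43e-01, -3.11e+00,  3.00e-03]), 'contact_force': array([-0.182,  0.397, -0.095]), 'wrist_torque': array([-0.014, -0.061, -0.012]), 'opening': np.float64(0.085)}
scene 1 383.9805891594143 257.8894872734647 195.93837288902128 campos [ 0.058 -0.216  0.696]
bin [(0.68, array([283. , 297.1]))]
bin_bar [(0.98, array([290. , 258.1])), (0.52, array([229.2, 188.7]))]
bin_lip [(0.63, array([302.7, 261.4])), (0.36, array([288.3, 258. ]))]
rack [(0.7, array([245.6, 194.3]))]
rack_open [(0.7, array([282.2, 209.9]))]
rack_stop []
mug [(0.85, array([185.6, 245.4]))]
top 2 469.1902131532014 253.23646047095204 180.59016623183874 campos [0.384 0.138 1.134]
bin [(0.74, array([321.9, 229.9]))]
bin_bar [(0.88, array([324.9, 222.4]))]
bin_lip [(0.56, array([323.8, 199.9])), (0.51, array([309.7, 238.1]))]
rack [(0.97, array([212.7, 148.4]))]
rack_open []
rack_stop [(0.86, array([193.5, 156.8]))]
mug [(0.8, array([206.5, 246.2])), (0.34, array([308.7, 237.1]))]
0.8
```

View pics/scene0.png

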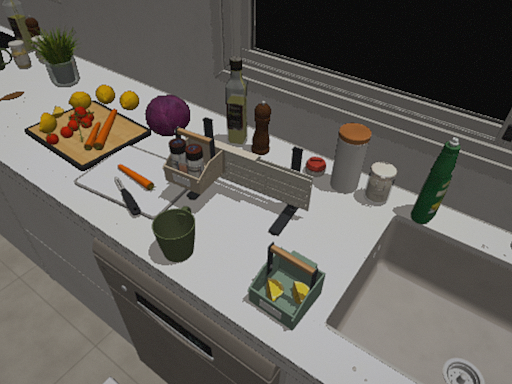

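View pics/top0.png

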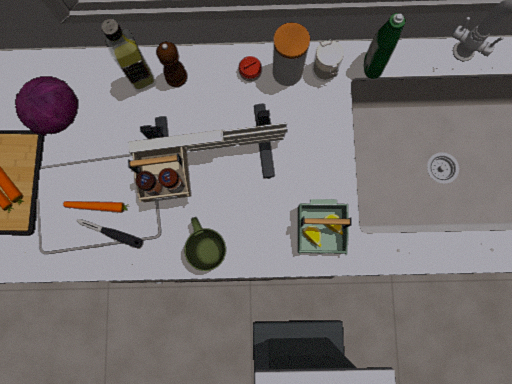

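View crops.

Run:
```python
import cv2
a=cv2.imread("pics/top0.png"); s=cv2.imread("pics/scene0.png")
def crop(i,x,y,w,h,f,n):
    c=cv2.resize(i[y:y+h,x:x+w],None,fx=f,fy=f,interpolation=cv2.INTER_CUBIC)
    c=cv2.convertScaleAbs(c,alpha=1.3,beta=15)
    for k in range(0,w,20): cv2.putText(c,str(x+k),(k*f,10),0,.35,(0,0,255),1); cv2.line(c,(k*f,12),(k*f,18),(0,0,255),1)
    for k in range(0,h,20): cv2.putText(c,str(y+k),(0,k*f+4),0,.35,(255,0,0),1)
    cv2.imwrite(n,c)
crop(a,120,90,180,130,4,"pics/t_r.png"); crop(s,160,110,160,130,5,"pics/s_r.png")
crop(a,280,190,90,75,7,"pics/t_b.png"); crop(s,235,235,105,95,6,"pics/s_b.png")
```

```text
(no output)
```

View pics/t_r.png

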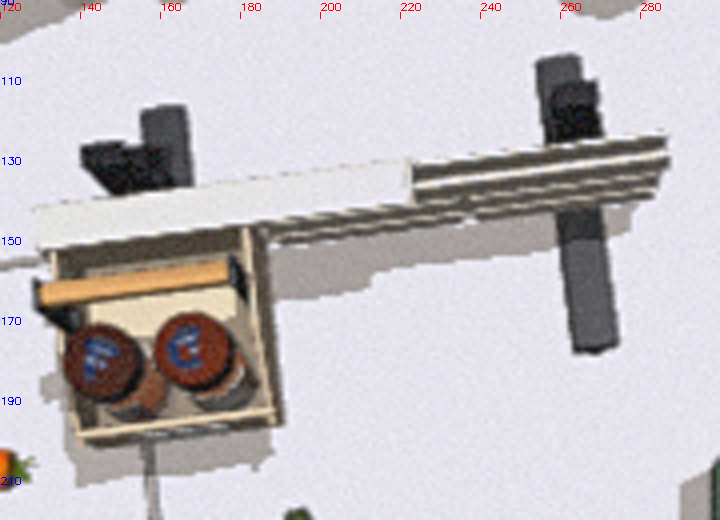

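View pics/s_r.png

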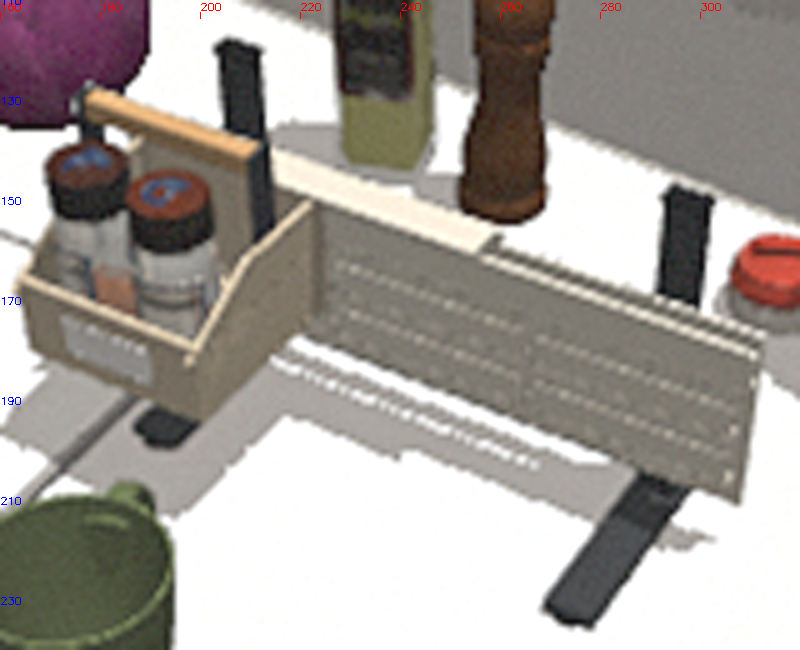

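View pics/t_b.png

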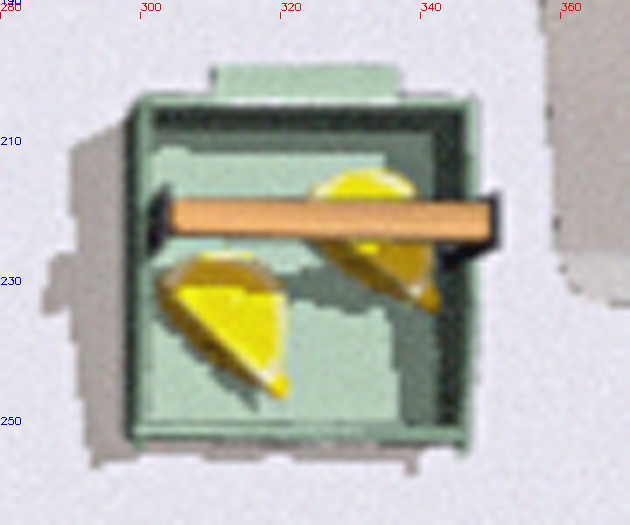

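View pics/s_b.png

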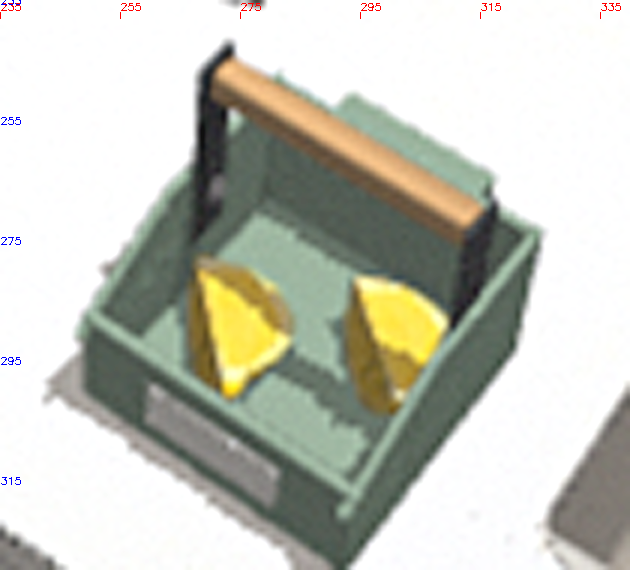

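```bash
cat > fit.py <<'E'
import numpy as np
from scipy.optimize import least_squares
C={n:np.load(f"{n}_cal.npy",allow_pickle=True).item() for n in ["top","scene"]}
def proj(c,X):
    p=c["R"]@X+c["t"]; return np.array([c["fx"]*p[0]/p[2]+c["cx"],c["fy"]*p[1]/p[2]+c["cy"]])
def W(x,y,a,P): 
    return np.array([x+np.cos(a)*P[0]-np.sin(a)*P[1],y+np.sin(a)*P[0]+np.cos(a)*P[1],P[2]])
def px(f,x0,y0,c): return np.array([x0+(c[0]+.5)/f-.5,y0+(c[1]+.5)/f-.5])
T=lambda a,b:px(7,280,190,(a,b)); S=lambda a,b:px(6,235,235,(a,b))
m=1e-3
B=[("top",T(138,96),(55,55,70)),("top",T(475,99),(55,-55,70)),("top",T(215,65),(65,30,70)),("top",T(401,67),(65,-30,70)),
("top",T(128,445),(-55,55,46)),("top",T(468,450),(-55,-55,46)),
("scene",S(541,232),(55,-55,70)),("scene",S(348,93),(65,30,70)),("scene",S(495,178),(65,-30,70)),("scene",S(82,312),(-55,55,46)),("scene",S(347,492),(-55,-55,46)),("scene",S(345,568),(-55,-55,0))]
def fb(p): return np.concatenate([proj(C[c],W(*p,np.array(P)*m))-u for c,u,P in B])
r=least_squares(fb,[.3,0,0],loss="soft_l1"); print("bin",r.x.round(4)); print(fb(r.x).reshape(-1,2).round(1).tolist())
print("bar",W(*r.x,np.array([.01,0,.114])).round(4))
T=lambda a,b:px(4,120,90,(a,b)); S=lambda a,b:px(5,160,110,(a,b))
R=[("top",T(412,158),(2,-32,9.7)),("top",T(411,205),(-22,-32,9.7)),("top",T(36,207),(2,175,9.7)),("top",T(40,250),(-22,175,9.7)),("top",T(669,157),(-10,-175,0)),
("scene",S(478,252),(-22,-32,9.7)),("scene",S(501,237),(2,-32,9.7)),("scene",S(758,354),(-12,-175,0))]
def fr(p): return np.concatenate([proj(C[c],W(p[0],p[1],p[2],np.array(P)*m+[0,0,p[3]]))-u for c,u,P in R])
r=least_squares(fr,[.45,.2,0.1,.155],loss="soft_l1"); print("rack",r.x.round(4)); print(fr(r.x).reshape(-1,2).round(1).tolist())
J=r.jac; print("sd per px",np.sqrt(np.diag(np.linalg.inv(J.T@J))).round(5))
E
python3 fit.py
```

```text
bin [ 0.4682 -0.0054 -0.0438]
[[0.2, -0.5], [0.5, 0.0], [0.2, -0.2], [-0.0, 0.0], [0.6, -1.3], [0.3, -1.0], [-0.1, -0.3], [-0.2, -0.9], [-0.5, -0.7], [-1.1, 0.3], [0.1, 1.6], [-1.4, 1.4]]
bar [ 0.4782 -0.0059  0.114 ]
rack [0.677  0.2474 0.1046 0.1325]
[[-0.2, 0.3], [1.3, -0.9], [0.2, 0.0], [0.1, -0.2], [0.6, -1.1], [-1.0, 0.5], [-0.7, -1.6], [-1.0, 0.7]]
sd per px [0.00187 0.00132 0.00921 0.00345]
```

Run:
```python
from h import *
im=ctrl.get_image("wrist"); cv2.imwrite("pics/w0.png",im["frame"]); print({k:np.round(v,3).tolist() if k!="frame" else 0 for k,v in im.items()})
from scipy.spatial.transform import Rotation as R
print(R.from_rotvec(ctrl.get_obs()["tool_rot"]).as_matrix().round(3), ctrl.pinch_z)
```

```text
{'frame': 0, 'fx': 335.797, 'fy': 335.797, 'cx': 253.464, 'cy': 188.177, 'hand_eye': [[-0.0, -0.96, -0.279, 0.072], [1.0, -0.0, -0.0, -0.0], [0.0, -0.279, 0.96, -0.142], [0.0, 0.0, 0.0, 1.0]], 'shot': 3}
[[-0.96   0.279  0.   ]
 [ 0.279  0.96   0.   ]
 [-0.     0.    -1.   ]] 0.0187
```

View pics/w0.png

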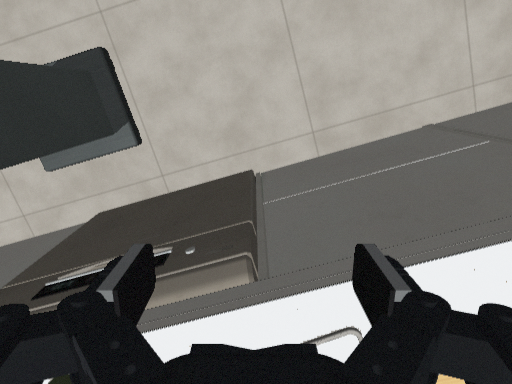

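Request:
carry_out(
  series=[
    [0.96, -0.94, 0.2, 0, 0, -0.7, 1],
    [0.96, -0.94, 0.2, 0, 0, -0.7, 1],
    [0.96, -0.94, 0.2, 0, 0, -0.7, 1],
    [0.96, -0.94, 0.2, 0, 0, -0.7, 1],
    [0.96, -0.94, 0.2, 0, 0, -0.7, 1],
    [0.96, -0.94, 0.2, 0, 0, -0.7, 1],
    [0.96, -0.94, 0.2, 0, 0, -0.7, 1],
    [0.96, -0.94, 0.2, 0, 0, -0.7, 1],
    [0.96, -0.94, 0.2, 0, 0, -0.7, 1],
    [0.96, -0.94, 0.2, 0, 0, -0.7, 1],
    [0.96, -0.94, 0.2, 0, 0, -0.7, 1],
    [0.96, -0.94, 0.2, 0, 0, -0.7, 1],
  ],
)

```text
t: 2.05
tool_pos: [0.4633, 0.3171, 0.2917]
tool_rot: [1.676, 2.657, 0.001]
contact_force: [0.6, 0.1, -0.6]
opening: 0.0853
```

Request:
carry_out(
  series=[
    [0.96, -0.94, 0.2, 0, 0, -0.7, 1],
    [0.96, -0.94, 0.2, 0, 0, -0.7, 1],
    [0.96, -0.94, 0.2, 0, 0, -0.7, 1],
    [0.96, -0.94, 0.2, 0, 0, -0.7, 1],
    [0.96, -0.94, 0.2, 0, 0, -0.7, 1],
    [0, 0, 0, 0, 0, 0, 1],
    [0, 0, 0, 0, 0, 0, 1],
  ],
)

```text
t: 2.75
tool_pos: [0.5826, 0.2002, 0.3162]
tool_rot: [-2.111, -2.326, 0.0]
contact_force: [-0.4, 0.1, -0.7]
opening: 0.0854
```

```bash
cat >> h.py <<'E'
from scipy.spatial.transform import Rotation as Ro
def wshot(n):
    o=ctrl.get_obs(); im=ctrl.get_image("wrist"); cv2.imwrite(f"pics/{n}.png",im["frame"])
    Rt=Ro.from_rotvec(o["tool_rot"]).as_matrix(); H=np.array(im["hand_eye"])
    Rwc=Rt@H[:3,:3]; c=Rt@H[:3,3]+o["tool_pos"]
    cal=dict(R=Rwc.T,t=-Rwc.T@c,fx=im["fx"],fy=im["fy"],cx=im["cx"],cy=im["cy"])
    np.save(f"{n}_cal.npy",cal,allow_pickle=True)
    print(n,"t",round(float(o["t"]),2),"tcp",o["tool_pos"].round(4),"jaw",Rt[:2,1].round(4),"cam",c.round(3),"F",o["contact_force"].round(2))
    return im
def crop(src,x,y,w,h,f,n):
    i=cv2.imread(f"pics/{src}.png")
    c=cv2.resize(i[y:y+h,x:x+w],None,fx=f,fy=f,interpolation=cv2.INTER_CUBIC)
    c=cv2.convertScaleAbs(c,alpha=1.3,beta=15)
    for k in range(0,w,20): cv2.putText(c,str(x+k),(k*f,10),0,.35,(0,0,255),1); cv2.line(c,(k*f,12),(k*f,18),(0,0,255),1)
    for k in range(0,h,20): cv2.putText(c,str(y+k),(0,k*f+4),0,.35,(255,0,0),1)
    cv2.imwrite(f"pics/{n}.png",c)
E
python3 -c "
from h import *
wshot('w1')"
```

```text
w1 t 2.75 tcp [0.5826 0.2002 0.3162] jaw [0.9953 0.0971] cam [0.575 0.271 0.458] F [-0.44  0.14 -0.72]
```

View pics/w1.png

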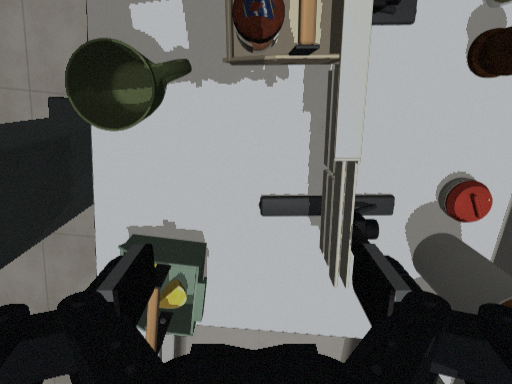

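```bash
python3 -c "
from h import *
crop('w1',315,140,75,75,8,'w1a'); crop('w1',300,230,75,70,8,'w1b'); crop('w1',310,0,75,75,8,'w1c')"
```

```text
(no output)
```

View pics/w1a.png

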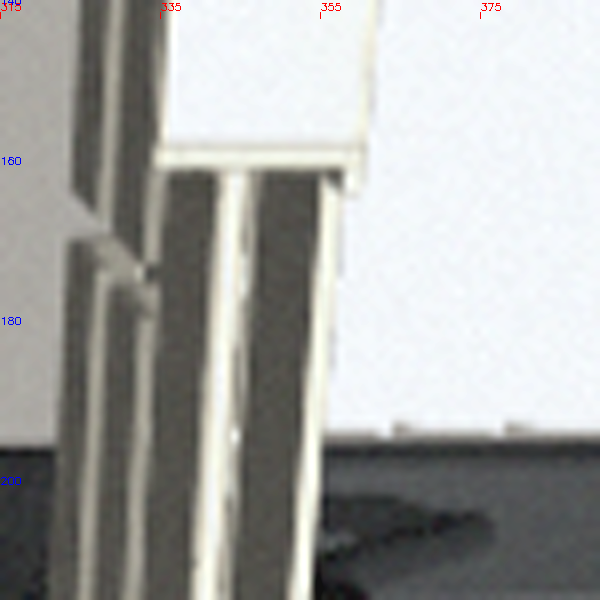

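View pics/w1b.png

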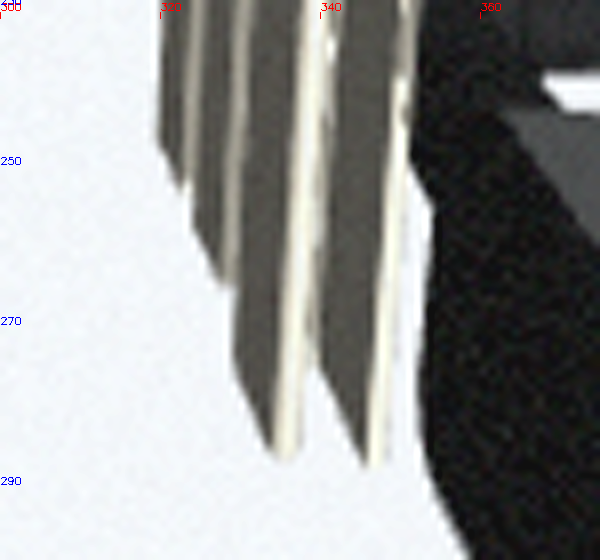

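View pics/w1c.png

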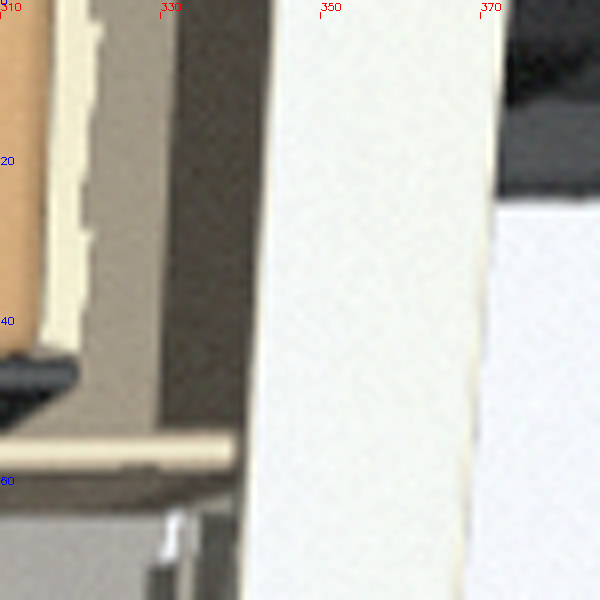

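Run:
```python
import cv2,numpy as np
g=cv2.cvtColor(cv2.imread("pics/w1.png"),6).astype(float)
for r,c0,c1 in [(20,335,378),(60,332,375),(100,332,372),(140,330,366)]+[(r,328,362) for r in (170,185,200,215,230,245,260,275,283)]:
    print(r,c0,np.median(g[r-2:r+3,c0:c1],0).astype(int).tolist())
print(g[278:292,333:338].mean(1).astype(int), g[150:166,340:355].mean(1).astype(int))
```

```text
20 335 [42, 44, 42, 42, 42, 44, 43, 57, 154, 177, 177, 177, 178, 177, 177, 177, 179, 176, 177, 176, 176, 177, 178, 177, 178, 177, 179, 178, 178, 177, 178, 177, 176, 178, 178, 173, 169, 50, 52, 52, 52, 55, 53]
60 332 [50, 45, 52, 54, 47, 54, 61, 57, 88, 174, 177, 177, 178, 178, 177, 177, 178, 178, 177, 178, 178, 178, 177, 178, 178, 177, 179, 177, 179, 177, 178, 177, 178, 177, 177, 171, 166, 177, 178, 178, 178, 178, 178]
100 332 [95, 58, 49, 49, 50, 91, 136, 178, 179, 179, 178, 178, 178, 179, 178, 179, 179, 177, 179, 179, 178, 179, 177, 177, 177, 176, 176, 179, 176, 179, 177, 179, 170, 160, 178, 177, 177, 177, 178, 177]
140 330 [84, 50, 52, 51, 59, 80, 167, 178, 179, 179, 179, 179, 178, 178, 179, 177, 178, 177, 178, 178, 179, 178, 178, 178, 179, 179, 177, 179, 179, 178, 178, 175, 161, 178, 178, 177]
170 328 [100, 99, 72, 53, 52, 105, 110, 57, 50, 49, 51, 52, 52, 84, 148, 178, 171, 121, 108, 51, 50, 50, 51, 51, 49, 54, 82, 174, 175, 159, 178, 178, 178, 178]
185 328 [57, 52, 49, 52, 105, 109, 60, 52, 51, 50, 50, 53, 77, 145, 178, 171, 109, 109, 48, 50, 51, 48, 53, 49, 52, 106, 177, 175, 
[... 509 characters left out ...]
3, 51, 49, 48, 51, 72, 147, 176, 168, 103, 101, 49, 51, 49, 49, 52, 50, 59, 168, 132, 45, 11, 9, 2, 8, 5, 7, 6, 5, 5, 5]
260 328 [110, 106, 51, 51, 51, 51, 51, 71, 147, 177, 169, 136, 92, 51, 50, 51, 53, 50, 52, 71, 173, 176, 163, 178, 177, 134, 5, 7, 10, 4, 4, 7, 9, 10]
275 328 [176, 95, 53, 51, 49, 52, 67, 148, 176, 170, 155, 145, 50, 50, 50, 49, 49, 53, 95, 177, 175, 170, 178, 177, 76, 9, 12, 6, 4, 9, 7, 7, 2, 6]
283 328 [178, 177, 177, 174, 97, 48, 124, 168, 176, 155, 179, 177, 178, 179, 175, 113, 52, 55, 164, 176, 164, 178, 177, 176, 91, 7, 5, 2, 10, 8, 9, 8, 6, 5]
[129 130 131 131 132 134 135 142 159 171 178 177 177 178] [177 178 178 178 177 178 178 169 156 176 157 100  85  83  83  84]
```

```bash
cat > fit2.py <<'E'
exec(open("fit.py").read().split("def fr(p)")[0])
C["w1"]=np.load("w1_cal.npy",allow_pickle=True).item()
L=[]
for r,c in [(20,342.4),(60,340.1),(100,337.6),(140,335.3)]: L.append(("w1",r,c,(-22,9.7),(-30,170)))
for r,c in [(20,371.5),(60,368.4),(100,365.4),(140,362.4)]: L.append(("w1",r,c,(2,9.7),(-30,170)))
for r,c in [(170,344),(185,342.9),(200,341.9),(215,341),(230,340),(245,339),(260,338),(275,337.1)]: L.append(("w1",r,c,(-10,0),(-175,-40)))
def fr(p,full=False):
    w=np.concatenate([proj(C[c],W(p[0],p[1],p[2],np.array(P)*m+[0,0,p[3]]))-u for c,u,P in R+[("w1",np.array([336,287.0]),(-10,-175,0))]])
    q=[]
    for c,r,col,(x,z),(y0,y1) in L:
        a,b=[proj(C[c],W(p[0],p[1],p[2],np.array([x*m,y*m,z*m+p[3]]))) for y in (y0,y1)]
        s=(r-a[1])/(b[1]-a[1]); q.append(a[0]+s*(b[0]-a[0])-col)
    return np.concatenate([w,q])
if __name__=="__main__":
    r=least_squares(fr,[.68,.247,0.1,.135],loss="soft_l1"); print("rack",r.x.round(4)); f=fr(r.x); print(f[:18].reshape(-1,2).round(1).tolist(),f[18:].round(1))
    R=[R[0]]
    def f2(p): g=fr(p); return np.concatenate([g[2:]])
    r=least_squares(lambda p:fr(p)[2:],[.68,.247,0.1,.135]); print("w1 only",r.x.round(4),fr(r.x).round(1))
    J=r.jac; print("sd",np.sqrt(np.diag(np.linalg.inv(J.T@J))).round(5))
E
python3 fit2.py
```

```text
bin [ 0.4682 -0.0054 -0.0438]
[[0.2, -0.5], [0.5, 0.0], [0.2, -0.2], [-0.0, 0.0], [0.6, -1.3], [0.3, -1.0], [-0.1, -0.3], [-0.2, -0.9], [-0.5, -0.7], [-1.1, 0.3], [0.1, 1.6], [-1.4, 1.4]]
bar [ 0.4782 -0.0059  0.114 ]
rack [0.6769 0.2475 0.1071 0.1328]
[[-0.2, 0.3], [1.3, -1.0], [0.1, 0.2], [0.0, 0.0], [0.6, -1.3], [-1.1, 0.4], [-0.7, -1.7], [-1.0, 0.5], [0.1, 0.2]] [ 0.6  0.6  0.7  0.7 -0.4 -0.5 -0.7 -0.9 -0.   0.1  0.1 -0.  -0.  -0.
 -0.  -0.1]
w1 only [0.672  0.2563 0.1081 0.1469] [-4.8  0.7  0.2  0.  -0.1 -0.1  0.1  0.1  0.2  0.1 -0.1 -0.2 -0.1  0.
  0.  -0.1 -0.  -0.  -0.  -0.1]
sd [0.00264 0.00476 0.0028  0.00758]
```

Request:
carry_out(
  series=[
    [-0.9, -0.3, -0.1, 0, 0, 0, 1],
    [-0.9, -0.3, -0.1, 0, 0, 0, 1],
    [-0.9, -0.3, -0.1, 0, 0, 0, 1],
    [-0.9, -0.3, -0.1, 0, 0, 0, 1],
    [-0.9, -0.3, -0.1, 0, 0, 0, 1],
    [0, 0, 0, 0, 0, 0, 1],
    [0, 0, 0, 0, 0, 0, 1],
  ],
)

```text
t: 3.5
tool_pos: [0.4693, 0.1639, 0.304]
tool_rot: [2.108, 2.329, 0.001]
contact_force: [-0.3, 0.2, -0.3]
opening: 0.0851
```

```bash
python3 -c "
from h import *
wshot('w2')"
```

```text
w2 t 3.5 tcp [0.4693 0.1639 0.304 ] jaw [0.995  0.0995] cam [0.461 0.235 0.446] F [-0.29  0.24 -0.32]
```

View pics/w2.png

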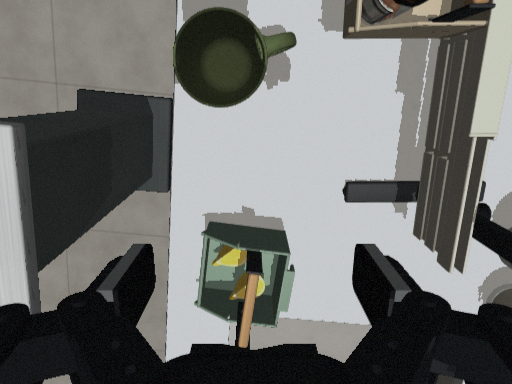

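Run:
```python
from h import *
crop('w2',410,100,100,75,8,'w2a'); crop('w2',410,205,100,75,8,'w2b'); crop('w2',185,205,120,145,5,'w2c')
g=cv2.cvtColor(cv2.imread("pics/w2.png"),6).astype(float)
for r,c0,c1 in [(30,465,512),(60,465,512),(100,460,512),(125,460,505)]+[(r,435,500) for r in (150,170,190,210,230,250,260)]:
    print(r,c0,np.median(g[r-2:r+3,c0:c1],0).astype(int).tolist())
```

```text
30 465 [63, 60, 50, 50, 57, 51, 53, 55, 59, 52, 56, 57, 55, 57, 58, 58, 58, 56, 57, 57, 58, 62, 94, 171, 198, 199, 197, 199, 199, 198, 199, 199, 198, 198, 198, 199, 199, 198, 199, 199, 197, 198, 198, 199, 199, 198, 199]
60 465 [59, 59, 58, 59, 60, 62, 59, 58, 58, 58, 60, 58, 59, 58, 58, 57, 61, 111, 179, 198, 199, 199, 199, 198, 198, 198, 197, 198, 199, 198, 199, 198, 199, 198, 199, 199, 199, 199, 199, 198, 199, 199, 199, 198, 199, 192, 193]
100 460 [60, 58, 57, 60, 61, 58, 58, 58, 57, 59, 56, 55, 57, 58, 62, 101, 174, 199, 198, 199, 198, 199, 199, 198, 199, 199, 198, 199, 198, 199, 199, 199, 198, 198, 199, 199, 198, 199, 198, 199, 198, 198, 198, 193, 199, 201, 201, 201, 201, 202, 201, 200]
125 460 [60, 57, 58, 59, 58, 58, 59, 58, 58, 59, 64, 130, 192, 199, 198, 200, 198, 199, 198, 197, 199, 198, 199, 198, 198, 199, 199, 199, 199, 198, 199, 199, 199, 198, 199, 199, 199, 198, 193, 198, 200, 201, 201, 200, 200]
150 435 [57, 58, 58, 66, 64, 58, 59, 59, 58, 57, 60, 58, 60, 104, 128, 98, 58, 58, 58, 59, 60, 61, 57, 59, 58, 57, 58, 59, 58, 57, 58, 58, 59, 58, 59, 94, 149, 195, 197, 143, 60
[... 1166 characters left out ...]
13, 9, 11, 10, 14, 13, 12, 10, 9, 11, 15, 15, 12, 11, 8, 14, 9, 13, 14, 13, 16, 16, 15, 13]
250 435 [124, 71, 64, 58, 62, 57, 59, 56, 58, 58, 58, 59, 59, 58, 60, 56, 58, 71, 130, 177, 197, 167, 58, 58, 58, 58, 58, 58, 59, 58, 61, 93, 189, 198, 193, 201, 200, 202, 200, 201, 200, 200, 201, 200, 201, 200, 200, 201, 202, 201, 201, 200, 199, 202, 201, 197, 137, 90, 27, 20, 12, 15, 15, 11, 14]
260 435 [200, 186, 73, 66, 57, 60, 59, 58, 60, 58, 59, 58, 58, 57, 59, 61, 105, 167, 199, 187, 63, 57, 58, 56, 57, 57, 57, 59, 58, 78, 181, 197, 195, 201, 201, 201, 201, 201, 201, 200, 201, 200, 200, 200, 200, 200, 200, 200, 200, 201, 200, 200, 201, 199, 201, 201, 201, 201, 200, 201, 201, 199, 200, 201, 201]
```

View pics/w2a.png

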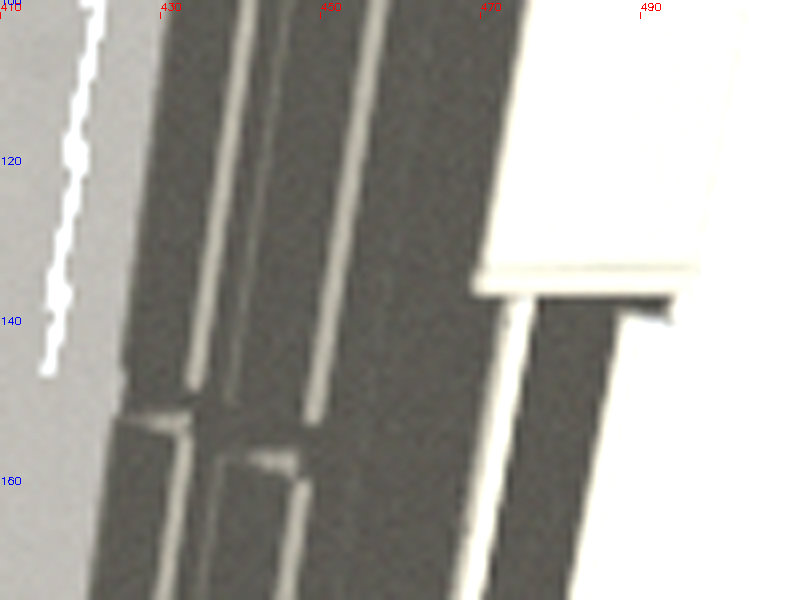

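View pics/w2b.png

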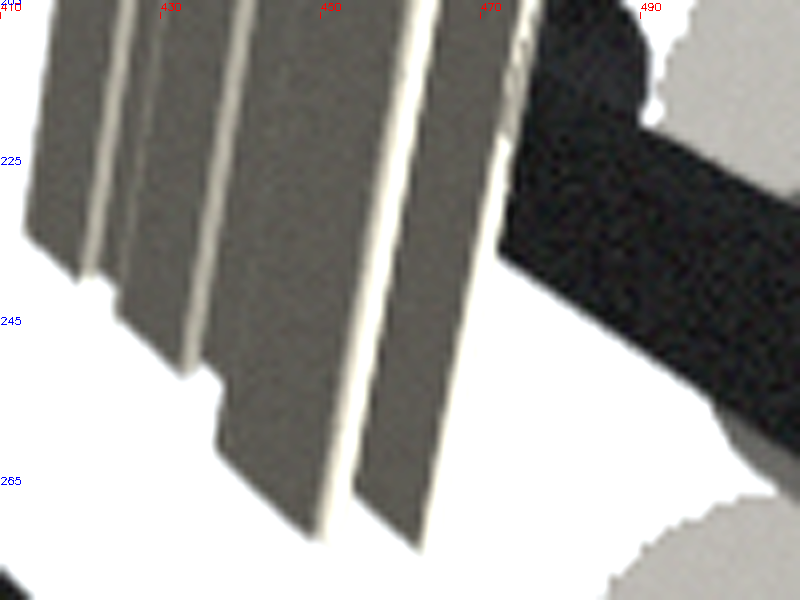

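View pics/w2c.png

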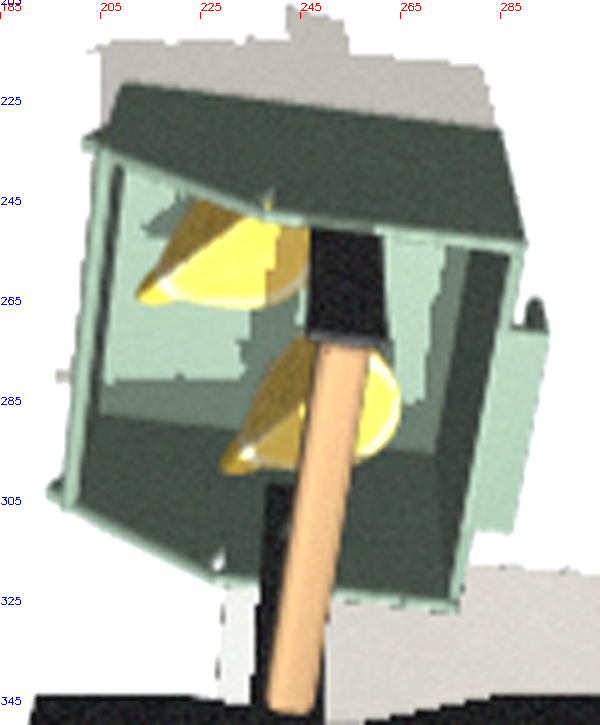

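```bash
cat > fit3.py <<'E'
exec(open("fit2.py").read().split("def fr(p")[0])
C["w2"]=np.load("w2_cal.npy",allow_pickle=True).item()
for r,c in [(30,487.1),(60,482),(100,475.1),(125,470.8)]: L.append(("w2",r,c,(-22,9.7),(-30,170)))
for r,c in [(60,510.6),(100,503.4),(125,498.4)]: L.append(("w2",r,c,(2,9.7),(-30,170)))
for r,c in [(150,472),(170,468.6),(190,465.1),(210,461.5),(230,457.8),(250,454.4),(260,452.6)]: L.append(("w2",r,c,(-10,0),(-175,-40)))
E_=[("w1",np.array([336,287.0]),(-10,-175,0)),("w2",np.array([451.3,271.8]),(-10,-175,0)),("w2",np.array([483,135]),(-10,-32,9.7))]
def fr(p,Rs):
    w=np.concatenate([proj(C[c],W(p[0],p[1],p[2],np.array(P)*m+[0,0,p[3]]))-u for c,u,P in Rs])
    q=[]
    for c,r,col,(x,z),(y0,y1) in L:
        a,b=[proj(C[c],W(p[0],p[1],p[2],np.array([x*m,y*m,z*m+p[3]]))) for y in (y0,y1)]
        s=(r-a[1])/(b[1]-a[1]); q.append(a[0]+s*(b[0]-a[0])-col)
    return np.concatenate([w,q])
for Rs in (R+E_,E_):
    r=least_squares(lambda p:fr(p,Rs),[.68,.247,0.1,.135],loss="soft_l1"); f=fr(r.x,Rs);n=2*len(Rs)
    print("rack",r.x.round(4),f[:n].reshape(-1,2).round(1).tolist(),f[n:].round(1).tolist())
    J=r.jac; print("sd",np.sqrt(np.diag(np.linalg.inv(J.T@J))).round(5))
# bin in w2
T=lambda a,b:px(5,185,205,(a,b))
Bw=[("w2",T(525,243),(55,55,70)),("w2",T(460,608),(55,-55,70)),("w2",T(548,332),(65,30,70)),("w2",T(512,532),(65,-30,70)),("w2",T(85,140),(-55,55,46)),("w2",T(50,492),(-55,-55,46)),
("w2",T(370,346),(16,45,121)),("w2",T(322,346),(4,45,121)),("w2",T(268,708),(4,-47,121)),("w2",T(312,712),(16,-47,121))]
for Q in (Bw,B+Bw):
    fb=lambda p:np.concatenate([proj(C[c],W(*p,np.array(P)*m))-u for c,u,P in Q])
    r=least_squares(fb,[.47,0,0],loss="soft_l1"); print("bin",r.x.round(4),"bar",W(*r.x,np.array([.01,0,.114])).round(4)); print(fb(r.x).reshape(-1,2).round(1).tolist())
E
python3 fit3.py | tail -n +4
```

```text
Traceback (most recent call last):
  File "fit3.py", line 1, in <module>
    exec(open("fit2.py").read().split("def fr(p")[0])
    ~~~~^^^^^^^^^^^^^^^^^^^^^^^^^^^^^^^^^^^^^^^^^^^^^
SyntaxError: unterminated string literal (detected at line 1)
```

```bash
sed -i '1s/.*/exec(open("fit2.py").read().split("def fr(p,full")[0])/' fit3.py; python3 fit3.py | tail -n +4
```

```text
rack [0.6768 0.2485 0.1052 0.1331] [[-0.7, 0.3], [0.8, -0.9], [-0.4, 0.1], [-0.5, -0.1], [0.2, -1.2], [-1.4, 0.2], [-1.1, -1.9], [-1.4, 0.4], [-0.0, -0.5], [-0.4, 0.5], [-1.0, 1.5]] [0.9, 0.8, 0.9, 0.8, -0.1, -0.2, -0.5, -0.8, -0.0, 0.0, 0.0, -0.1, -0.2, -0.2, -0.2, -0.3, -0.0, -0.1, -0.1, -0.1, -0.4, -0.9, -0.8, 0.6, 0.4, 0.4, 0.4, 0.6, 0.4, 0.4]
sd [0.00046 0.0007  0.00226 0.00083]
rack [0.6764 0.2495 0.1052 0.1337] [[-0.1, -1.0], [-0.2, -0.1], [-0.6, 0.5]] [0.7, 0.6, 0.7, 0.6, -0.2, -0.4, -0.6, -0.9, -0.2, -0.1, -0.1, -0.3, -0.3, -0.3, -0.3, -0.5, 0.1, 0.0, 0.0, 0.0, -0.2, -0.8, -0.6, 0.7, 0.5, 0.5, 0.5, 0.7, 0.5, 0.6]
sd [0.00052 0.00076 0.00239 0.00092]
bin [ 0.4683 -0.0034 -0.0407] bar [ 0.4783 -0.0038  0.114 ]
[[0.6, -1.6], [-0.5, 0.1], [0.5, -0.5], [-0.3, 0.1], [2.6, -0.3], [1.7, 2.2], [-0.2, 3.0], [-1.5, 1.7], [-1.3, -1.4], [0.1, -1.0]]
bin [ 0.4683 -0.0043 -0.0409] bar [ 0.4783 -0.0047  0.114 ]
[[-0.3, -0.5], [-0.1, -0.1], [-0.4, -0.2], [-0.6, -0.0], [0.2, -1.3], [-0.2, -1.1], [-0.6, -0.7], [-0.8, -1.2], [-1.0, -1.1], [-1.5, 0.1], [-0.2, 1.2], [-1.8, 1.0], [0.6, -0.9], [-0.6, 0.7], [0.4, 0.2], [-0.4, 0.7], [2.6, 0.3], [1.6, 2.7], [-0.3, 3.8], [-1.5, 2.4], [-1.4, -0.7], [0.0, -0.3]]
```

Request:
carry_out(
  series=[
    [0.045, -0.84, -0.52, 0, 0, -0.176, 1],
    [0.045, -0.84, -0.52, 0, 0, -0.176, 1],
    [0.045, -0.84, -0.52, 0, 0, -0.176, 1],
    [0.045, -0.84, -0.52, 0, 0, -0.176, 1],
    [0.045, -0.84, -0.52, 0, 0, -0.176, 1],
    [0.045, -0.84, -0.52, 0, 0, -0.176, 1],
    [0.045, -0.84, -0.52, 0, 0, -0.176, 1],
    [0.045, -0.84, -0.52, 0, 0, -0.176, 1],
    [0, 0, 0, 0, 0, 0, 1],
    [0, 0, 0, 0, 0, 0, 1],
  ],
)

```text
t: 4.55
tool_pos: [0.4793, -0.0046, 0.1997]
tool_rot: [-2.268, -2.173, -0.0]
contact_force: [-0.3, 0.6, 0.4]
opening: 0.0854
```

```bash
python3 -c "
from h import *
wshot('w3')"
```

```text
w3 t 4.55 tcp [ 0.4793 -0.0046  0.1997] jaw [ 0.9991 -0.043 ] cam [0.481 0.066 0.342] F [-0.27  0.64  0.45]
```

View pics/w3.png

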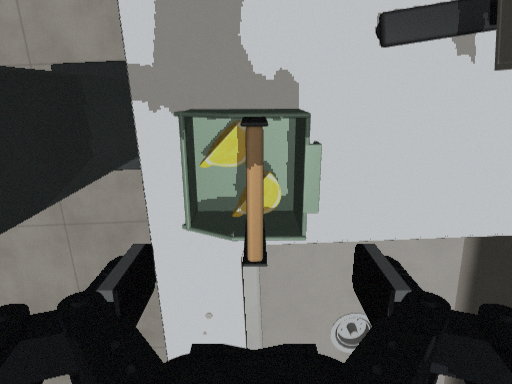

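```bash
cat > q.py <<'E'
exec(open("fit3.py").read().split("for Rs in")[0])
C["w3"]=np.load("w3_cal.npy",allow_pickle=True).item()
p=(.4683,-.0043,-.041)
for P in [(10,47.5,121),(10,-47.5,121),(4,0,121),(16,0,121),(65,30,70),(65,-30,70),(55,55,70),(55,-55,70)]: print(P,proj(C["w3"],W(*p,np.array(P)*m)).round(1))
E
python3 q.py|tail -8; python3 -c "
from h import *
crop('w3',170,95,160,180,3,'w3c')"
```

```text
(10, 47.5, 121) [253.5 128.4]
(10, -47.5, 121) [253.7 259.8]
(4, 0, 121) [244.9 197.9]
(16, 0, 121) [262.3 197.9]
(65, 30, 70) [321.3 143.3]
(65, -30, 70) [317.6 212.8]
(55, 55, 70) [310.4 111.8]
(55, -55, 70) [304.8 239.5]
```

View pics/w3c.png

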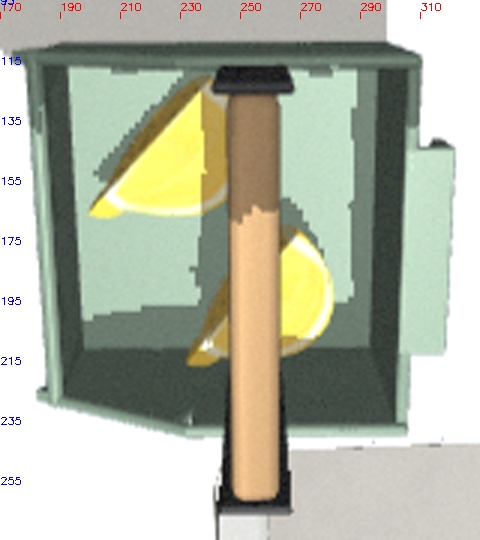

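Request:
carry_out(
  series=[
    [0, 0, -0.8, 0, 0, 0, 1],
    [0, 0, -1, 0, 0, 0, 1],
    [0, 0, -1, 0, 0, 0, 1],
    [0, 0, -0.8, 0, 0, 0, 1],
    [0, 0, -0.4, 0, 0, 0, 1],
    [0, 0, -0.2, 0, 0, 0, 1],
    [0, 0, 0, 0, 0, 0, 1],
  ],
)

```text
t: 5.3
tool_pos: [0.4792, -0.0044, 0.0952]
tool_rot: [2.267, 2.174, 0.0]
contact_force: [-0.5, -0.1, 0.6]
opening: 0.0855
```

Request:
carry_out(
  series=[
    [0, 0, 0, 0, 0, 0, 0.5],
    [0, 0, 0, 0, 0, 0, 0.3],
    [0, 0, 0, 0, 0, 0, 0.2],
    [0, 0, 0, 0, 0, 0, 0],
    [0, 0, 0, 0, 0, 0, 0],
    [0, 0, 0, 0, 0, 0, 0],
    [0, 0, 0, 0, 0, 0, 0],
  ],
  grip_force=60,
)

```text
t: 6.0
tool_pos: [0.4794, -0.005, 0.0951]
tool_rot: [2.268, 2.173, 0.001]
contact_force: [1.8, -1.3, -0.4]
opening: 0.0108
```

```bash
python3 -c "
from h import *
wshot('w4')"
```

```text
w4 t 6.0 tcp [ 0.4794 -0.005   0.0951] jaw [ 0.9991 -0.0429] cam [0.481 0.066 0.237] F [ 1.8  -1.25 -0.38]
```

View pics/w4.png

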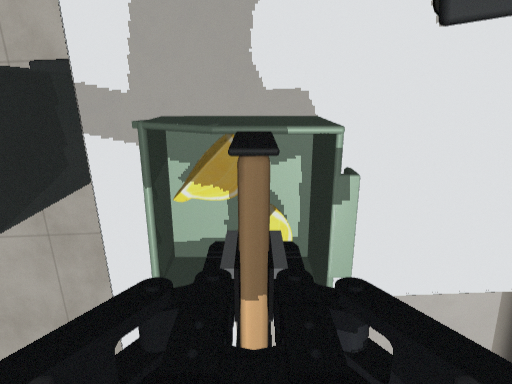

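Request:
carry_out(
  series=[
    [0, 0, 0.2, 0, 0, 0, 0],
    [0, 0, 0.4, 0, 0, 0, 0],
    [0, 0, 0.6, 0, 0, 0, 0],
    [0, 0, 0.5, 0, 0, 0, 0],
    [0, 0, 0.3, 0, 0, 0, 0],
    [0, 0, 0, 0, 0, 0, 0],
    [0, 0, 0, 0, 0, 0, 0],
  ],
)

```text
t: 6.75
tool_pos: [0.4789, -0.0048, 0.145]
tool_rot: [2.268, 2.173, 0.0]
contact_force: [0.1, 0.7, -3.9]
opening: 0.0112
```

Request:
carry_out(
  series=[
    [0.2, 0.25, 0.2, 0, 0, 0.08, 0],
    [0.4, 0.45, 0.3, 0, 0, 0.14, 0],
    [0.6, 0.65, 0.3, 0, 0, 0.18, 0],
    [0.6, 0.7, 0.3, 0, 0, 0.18, 0],
    [0.6, 0.7, 0.3, 0, 0, 0.18, 0],
    [0.6, 0.7, 0.3, 0, 0, 0.18, 0],
    [0.6, 0.7, 0.3, 0, 0, 0.18, 0],
    [0.6, 0.65, 0.3, 0, 0, 0.18, 0],
    [0.4, 0.45, 0.2, 0, 0, 0.12, 0],
    [0.25, 0.25, 0.1, 0, 0, 0.06, 0],
    [0, 0, 0, 0, 0, 0, 0],
    [0, 0, 0, 0, 0, 0, 0],
  ],
)

```text
t: 7.95
tool_pos: [0.5998, 0.1328, 0.2092]
tool_rot: [-2.101, -2.335, 0.002]
contact_force: [-0.3, -0.9, -4.4]
opening: 0.011
```

```bash
python3 -c "
from h import *
wshot('w5')"
```

```text
w5 t 7.95 tcp [0.5998 0.1328 0.2092] jaw [0.9944 0.1053] cam [0.592 0.203 0.351] F [-0.34 -0.93 -4.37]
```

View pics/w5.png

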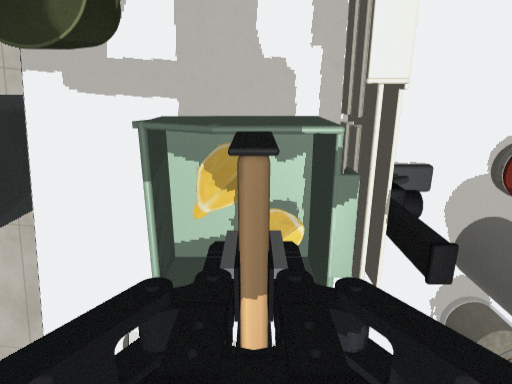

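Request:
carry_out(
  series=[
    [0, 0, -0.3, 0, 0, 0, 0],
    [0, 0, -0.4, 0, 0, 0, 0],
    [0, 0, -0.18, 0, 0, 0, 0],
    [0, 0, 0, 0, 0, 0, 0],
    [0, 0, 0, 0, 0, 0, 0],
  ],
)

```text
t: 8.5
tool_pos: [0.5999, 0.1325, 0.1874]
tool_rot: [-2.101, -2.335, 0.001]
contact_force: [-0.5, 0.3, -4.0]
opening: 0.0107
```

Run:
```python
from h import *
wshot('w6')
crop('w6',320,60,100,75,8,'w6a'); crop('w6',320,160,100,75,8,'w6b')
g=cv2.cvtColor(cv2.imread("pics/w6.png"),6).astype(float)
for r in (30,50,65,100,120,140,160,180,200,220,240,260,270):
    print(r,335,np.median(g[r-1:r+2,335:425],0).astype(int).tolist())
```

```text
w6 t 8.5 tcp [0.5999 0.1325 0.1874] jaw [0.9945 0.1049] cam [0.592 0.203 0.33 ] F [-0.55  0.28 -3.99]
30 335 [172, 171, 171, 172, 172, 173, 172, 172, 171, 171, 171, 171, 171, 172, 173, 172, 171, 173, 170, 117, 77, 76, 75, 77, 75, 78, 105, 154, 166, 155, 131, 104, 80, 76, 77, 76, 76, 78, 75, 79, 114, 152, 168, 159, 149, 151, 116, 78, 76, 77, 93, 177, 228, 239, 239, 239, 239, 238, 238, 239, 239, 239, 238, 239, 239, 239, 239, 239, 239, 238, 239, 238, 239, 239, 239, 238, 239, 239, 238, 238, 238, 238, 239, 238, 238, 238, 239, 239, 239, 239]
50 335 [173, 173, 173, 173, 173, 173, 173, 173, 174, 173, 173, 172, 173, 173, 172, 178, 238, 190, 85, 75, 76, 75, 76, 81, 82, 142, 170, 159, 141, 117, 85, 75, 75, 75, 78, 78, 78, 75, 101, 148, 168, 160, 150, 151, 126, 81, 77, 77, 97, 183, 229, 239, 239, 239, 239, 239, 239, 239, 239, 240, 239, 239, 239, 238, 239, 239, 239, 239, 238, 239, 238, 238, 239, 239, 239, 238, 238, 239, 238, 239, 239, 239, 239, 238, 239, 238, 238, 238, 239, 238]
65 335 [173, 170, 170, 169, 172, 170, 169, 168, 168, 168, 168, 170, 169, 171, 172, 170, 158, 82, 78, 78, 78, 76, 79, 94
[... 3746 characters left out ...]
77, 75, 75, 76, 77, 74, 77, 77, 74, 115, 176, 218, 236, 238, 234, 154, 76, 76, 77, 78, 76, 76, 75, 78, 75, 75, 77, 74, 77, 80, 160, 228, 238, 238, 232, 239, 240, 239, 239, 240, 239, 240, 240, 239, 240, 240, 222, 110, 22, 21, 18, 20, 23, 17, 15, 16, 18, 17, 19, 19, 21, 16]
270 335 [188, 187, 186, 187, 186, 186, 186, 184, 185, 185, 183, 182, 184, 184, 183, 183, 164, 218, 239, 226, 227, 239, 238, 141, 82, 74, 75, 76, 75, 76, 76, 76, 76, 75, 77, 74, 120, 179, 219, 238, 238, 232, 124, 77, 76, 74, 76, 76, 76, 77, 76, 77, 75, 75, 77, 76, 86, 194, 235, 238, 235, 234, 240, 239, 239, 239, 239, 239, 239, 239, 239, 240, 239, 239, 240, 239, 240, 240, 239, 239, 240, 239, 239, 237, 151, 34, 17, 19, 19, 18]
```

View pics/w6.png

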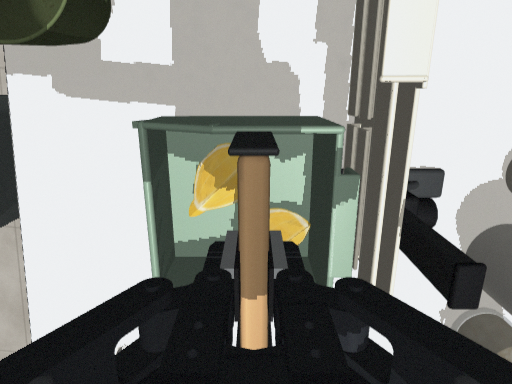

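View pics/w6b.png

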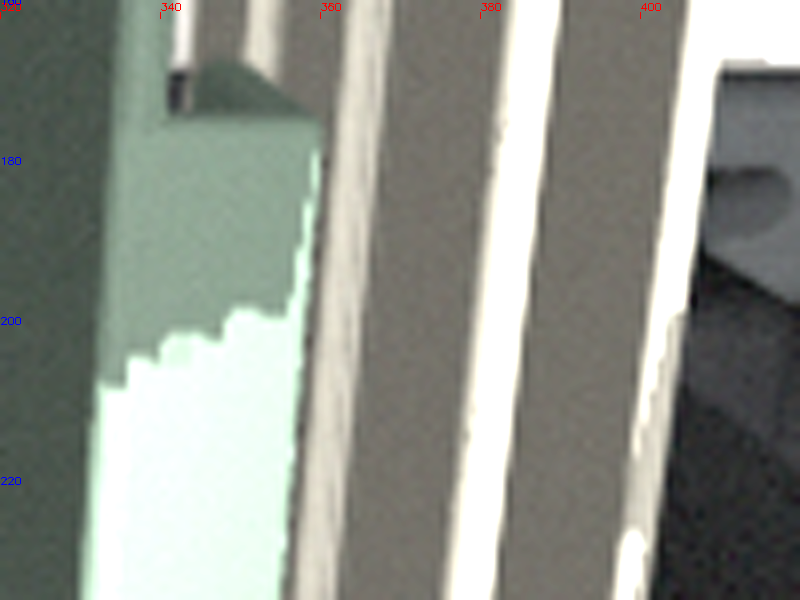

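View pics/w6a.png

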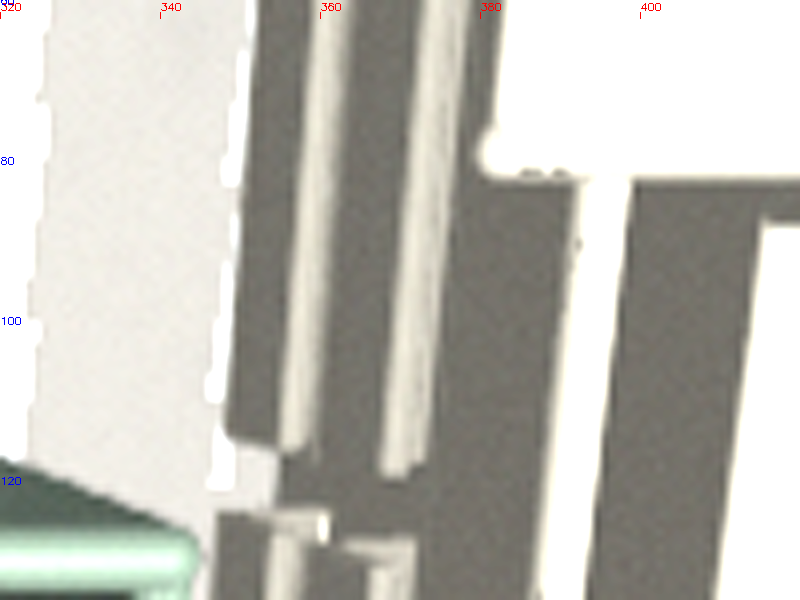

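```bash
cat > fit4.py <<'E'
exec(open("fit3.py").read().split("for Rs in")[0])
C["w6"]=np.load("w6_cal.npy",allow_pickle=True).item()
rail=[(100,392.9),(140,388.5),(160,386.1),(180,384),(200,381.7),(220,379.5),(240,377.1),(260,374.9),(270,373.8)]
L6=[("w6",r,c,(-10,0),(-175,-40)) for r,c in rail]
E6=[("w6",np.array([400,82.3]),(-10,-32,6.7))]
def line(c,p,x,z,y0,y1,r):
    a,b=[proj(C[c],W(p[0],p[1],p[2],np.array([x*m,y*m,z*m+p[3]]))) for y in (y0,y1)]
    return a[0]+(r-a[1])/(b[1]-a[1])*(b[0]-a[0])
Lall=L; 
for h in (None,.131,.133,.135):
    L=L6
    f=lambda p:np.concatenate([fr(p,E6[:0] or [("w6",np.array([392.,110]),(-10,-50,0))])[2:],[(p[1]-.2485)*1e3,(p[3]-(h or .133))*1e4]])
    if h is None:
        L=Lall+L6; f=lambda p:fr(p,E_)
    r=least_squares(f,[.677,.248,.105,.133]); print("h",h,"rack",r.x.round(4), r.fun.round(1).tolist()[-12:])
    # bin: pose x,y,yaw with z fixed
    zb=.1874-.0951
    P=[(180,359.5),(200,357.6),(220,355.9),(240,354),(260,352.2),(270,351.6)]
    fb=lambda q:np.concatenate([[line("w6",(q[0],q[1],q[2],zb),65,70,-30,30,rr)-cc for rr,cc in P],
       proj(C["w6"],W(q[0],q[1],q[2],np.array([.055,.055,.07+zb])))-[343.5,128.5],[ (proj(C["w6"],W(q[0],q[1],q[2],np.array([.065,.030,.07+zb])))-[359.5,174.7])[1]]])
    s=least_squares(fb,[.59,.13,.105]); q=s.x
    d=W(0,0,-r.x[2],np.array([q[0]-r.x[0],q[1]-r.x[1],0]))
    print(" bin",q.round(4),"in rack frame",(d*1e3).round(2),"dyaw",round(q[2]-r.x[2],4),s.fun.round(2).tolist())
    tc=np.array([.5999,.1325]); th=np.arctan2(.1049,.9945); e=W(0,0,-th,np.array([q[0]-tc[0],q[1]-tc[1],0])); print(" bin in tcp",(e*1e3).round(2),"dyaw",round(q[2]-th,4))
E
python3 fit4.py|tail -12
```

```text
h None rack [0.676  0.2496 0.103  0.1342] [0.4, 0.2, 0.2, 0.7, 0.6, 0.7, 0.5, 0.5, 0.4, 0.5, 0.4, 0.4]
 bin [0.5888 0.1299 0.1104] in rack frame [ -99.09 -110.04    0.  ] dyaw 0.0073 [-0.24, -0.04, -0.05, 0.15, 0.25, -0.0, -0.05, -1.41, 1.53]
 bin in tcp [-11.33  -1.4    0.  ] dyaw 0.0053
h 0.131 rack [0.677  0.2485 0.1043 0.131 ] [0.0, -0.1, 0.1, -0.1, -0.0, -0.1, 0.1, 0.0, -0.0, -0.0, -0.0]
 bin [0.5888 0.1299 0.1104] in rack frame [-100.07 -108.76    0.  ] dyaw 0.0061 [-0.24, -0.04, -0.05, 0.15, 0.25, -0.0, -0.05, -1.41, 1.53]
 bin in tcp [-11.33  -1.4    0.  ] dyaw 0.0053
h 0.133 rack [0.6762 0.2485 0.1043 0.133 ] [0.0, -0.1, 0.1, -0.1, -0.0, -0.1, 0.1, 0.0, -0.0, 0.0, 0.0]
 bin [0.5888 0.1299 0.1104] in rack frame [ -99.27 -108.84    0.  ] dyaw 0.0061 [-0.24, -0.04, -0.05, 0.15, 0.25, -0.0, -0.05, -1.41, 1.53]
 bin in tcp [-11.33  -1.4    0.  ] dyaw 0.0053
h 0.135 rack [0.6754 0.2485 0.1043 0.135 ] [0.0, -0.1, 0.1, -0.1, -0.0, -0.1, 0.1, 0.0, -0.0, 0.0, 0.0]
 bin [0.5888 0.1299 0.1104] in rack frame [ -98.47 -108.92    0.  ] dyaw 0.0061 [-0.24, -0.04, -0.05, 0.15, 0.25, -0.0, -0.05, -1.41, 1.53]
 bin in tcp [-11.33  -1.4    0.  ] dyaw 0.0053
```

Request:
carry_out(
  series=[
    [0.2, 0.021, 0, 0, 0, -0.03, 0],
    [0.3, 0.031, 0, 0, 0, -0.03, 0],
    [0.3, 0.031, 0, 0, 0, 0, 0],
    [0.234, 0.025, 0, 0, 0, 0, 0],
    [0, 0, 0, 0, 0, 0, 0],
    [0, 0, 0, 0, 0, 0, 0],
  ],
)

```text
t: 9.15
tool_pos: [0.6261, 0.1354, 0.1876]
tool_rot: [-2.108, -2.329, 0.001]
contact_force: [0.4, 0.2, -4.1]
opening: 0.0108
```

Run:
```python
from h import *
wshot('w7')
crop('w7',320,60,100,75,8,'w7a'); crop('w7',310,160,100,75,8,'w7b')
g=cv2.cvtColor(cv2.imread("pics/w7.png"),6).astype(float)
for r in (100,120,140,160,180,200,220,240,260,270):
    print(r,340,np.median(g[r-1:r+2,340:400],0).astype(int).tolist())
```

```text
w7 t 9.15 tcp [0.6261 0.1354 0.1876] jaw [0.9951 0.099 ] cam [0.618 0.206 0.33 ] F [ 0.43  0.24 -4.11]
100 340 [76, 70, 129, 189, 221, 238, 240, 235, 220, 147, 157, 145, 68, 74, 74, 76, 75, 76, 75, 76, 76, 78, 76, 78, 81, 161, 223, 238, 238, 234, 224, 239, 239, 240, 240, 240, 239, 240, 240, 240, 239, 240, 239, 239, 240, 240, 240, 240, 239, 239, 239, 239, 240, 240, 240, 240, 240, 239, 239, 240]
120 340 [79, 153, 204, 227, 240, 238, 233, 211, 237, 156, 123, 76, 74, 77, 74, 78, 78, 77, 74, 77, 78, 77, 78, 109, 215, 238, 237, 236, 221, 239, 239, 240, 239, 239, 239, 239, 239, 240, 239, 239, 239, 240, 239, 240, 240, 239, 239, 240, 240, 240, 239, 239, 239, 240, 239, 240, 240, 239, 240, 239]
140 340 [182, 171, 148, 141, 237, 225, 150, 158, 151, 86, 75, 77, 76, 75, 75, 77, 77, 76, 76, 77, 74, 83, 200, 234, 238, 238, 230, 239, 240, 239, 240, 239, 240, 240, 240, 239, 239, 239, 239, 240, 240, 240, 239, 239, 240, 240, 239, 240, 240, 240, 240, 240, 240, 240, 240, 239, 239, 239, 239, 239]
160 340 [102, 100, 163, 156, 219, 236, 160, 138, 75, 76, 76, 75, 76, 76, 77, 76, 76, 75, 75, 80, 164, 224, 237,
[... 1125 characters left out ...]
 24, 20, 14, 23, 20, 23, 17, 19, 21, 20, 20, 21, 22, 23, 16, 21, 21, 27, 23, 25, 24, 22, 24, 25, 20, 22, 22, 22, 25, 26, 24, 26, 25, 25, 37]
260 340 [188, 188, 187, 187, 187, 186, 187, 185, 187, 185, 184, 184, 169, 236, 238, 235, 225, 239, 240, 240, 239, 239, 239, 239, 239, 239, 238, 184, 15, 20, 20, 20, 18, 18, 15, 20, 18, 21, 18, 20, 22, 21, 17, 23, 16, 18, 21, 17, 18, 21, 20, 22, 20, 17, 21, 18, 19, 23, 26, 22]
270 340 [185, 186, 183, 185, 184, 185, 184, 183, 183, 183, 184, 164, 208, 237, 236, 219, 239, 240, 239, 239, 240, 240, 239, 240, 240, 240, 239, 239, 239, 239, 240, 239, 239, 237, 81, 18, 20, 17, 21, 20, 17, 21, 18, 17, 19, 22, 20, 19, 22, 22, 20, 22, 17, 17, 21, 20, 18, 15, 11, 20]
```

View pics/w7.png

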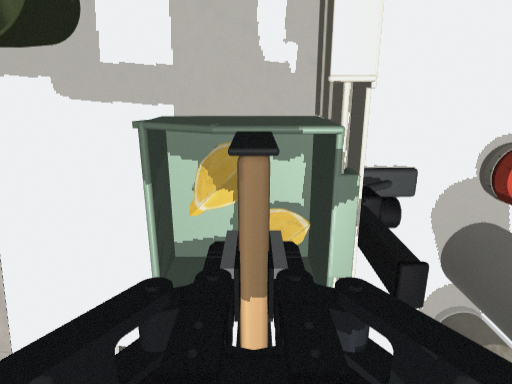

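View pics/w7b.png

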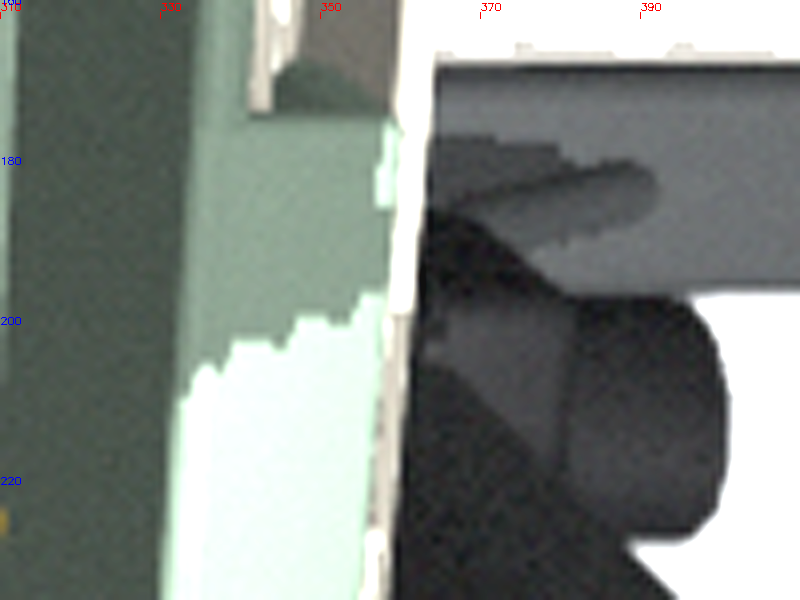

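View pics/w7a.png

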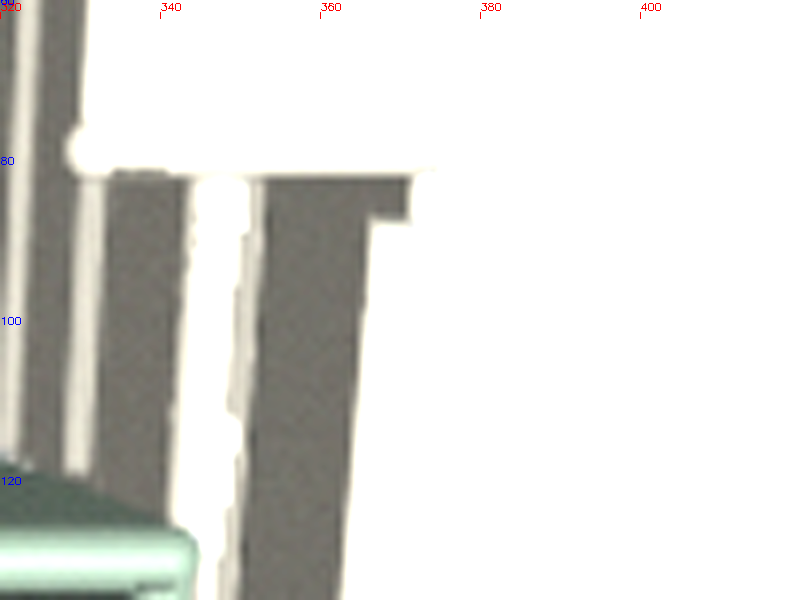

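```bash
cat > fit5.py <<'E'
exec(open("fit4.py").read().split("Lall=L;")[0])
C["w7"]=np.load("w7_cal.npy",allow_pickle=True).item()
yaw=.104
zb=.1876-.0951
for h in (.131,.133,.135):
  for c,P,zb,lip in (("w6",rail,.1874-.0951,[(180,359.5),(200,357.6),(220,355.9),(240,354),(260,352.2),(270,351.6)]),("w7",[(100,345.),(120,343.8)],.1876-.0951,[(220,355.6),(240,354.2),(260,352.4),(270,351.5)])):
    s=least_squares(lambda x:[line(c,(x[0],.2485,yaw,h),-10,0,-175,-40,r)-cc for r,cc in P],[.677]).x[0]
    q=least_squares(lambda q:np.concatenate([[line(c,(q[0],q[1],q[2],zb),65,70,-30,30,rr)-cc for rr,cc in lip],proj(C[c],W(q[0],q[1],q[2],np.array([.065,.030,.07+zb])))[1:]-174.7]),[.6,.13,.105]).x
    d=W(0,0,-yaw,np.array([q[0]-s,q[1]-.2485,0])); print(h,c,"rackx",s.round(4),"bin",q.round(4),"rel",(d*1e3).round(2))
E
python3 fit5.py|tail -6
```

```text
0.131 w6 rackx 0.677 bin [0.5887 0.1309 0.1069] rel [-100.08 -107.75    0.  ]
0.131 w7 rackx 0.6764 bin [0.6148 0.1335 0.1068] rel [ -73.21 -108.02    0.  ]
0.133 w6 rackx 0.6762 bin [0.5887 0.1309 0.1069] rel [ -99.28 -107.83    0.  ]
0.133 w7 rackx 0.6759 bin [0.6148 0.1335 0.1068] rel [ -72.68 -108.07    0.  ]
0.135 w6 rackx 0.6754 bin [0.5887 0.1309 0.1069] rel [ -98.48 -107.92    0.  ]
0.135 w7 rackx 0.6753 bin [0.6148 0.1335 0.1068] rel [ -72.16 -108.13    0.  ]
```

Request:
carry_out(
  series=[
    [0.06, 0.006, 0, 0, 0, 0, 0],
    [0.06, 0.006, 0, 0, 0, 0, 0],
    [0.047, 0.005, 0, 0, 0, 0, 0],
    [0, 0, 0, 0, 0, 0, 0],
    [0, 0, 0, 0, 0, 0, 0],
  ],
)

```text
t: 9.7
tool_pos: [0.6301, 0.1358, 0.1878]
tool_rot: [-2.109, -2.329, 0.0]
contact_force: [-0.6, 0.6, -4.8]
opening: 0.0113
```

Run:
```python
from h import *
wshot('w8')
crop('w8',310,75,100,75,8,'w8a')
g=cv2.cvtColor(cv2.imread("pics/w8.png"),6).astype(float)
for r in (86,90,95,100,105,110,115,120,130,140,150,160,165,220,240,260,270):
    print(r,325,np.median(g[r-1:r+2,325:375],0).astype(int).tolist())
```

```text
w8 t 9.7 tcp [0.6301 0.1358 0.1878] jaw [0.9951 0.099 ] cam [0.622 0.206 0.33 ] F [-0.6   0.58 -4.78]
86 325 [160, 127, 82, 75, 76, 76, 75, 76, 77, 76, 95, 165, 208, 231, 239, 238, 231, 209, 237, 158, 153, 96, 75, 78, 77, 75, 75, 75, 77, 77, 77, 76, 76, 79, 79, 78, 79, 82, 171, 228, 233, 234, 230, 236, 240, 239, 239, 239, 240, 240]
90 325 [160, 108, 83, 75, 76, 76, 76, 76, 77, 81, 131, 151, 217, 237, 239, 237, 226, 205, 223, 156, 147, 72, 74, 76, 75, 77, 78, 77, 77, 77, 77, 77, 77, 114, 218, 237, 238, 236, 218, 240, 240, 240, 240, 240, 240, 240, 240, 240, 239, 239]
95 325 [157, 91, 76, 76, 76, 76, 78, 76, 76, 71, 123, 191, 225, 238, 239, 235, 217, 219, 157, 159, 152, 76, 76, 78, 75, 74, 76, 75, 77, 76, 76, 77, 80, 172, 226, 237, 238, 230, 217, 239, 240, 239, 240, 239, 240, 239, 239, 240, 239, 240]
100 325 [149, 79, 79, 78, 76, 77, 77, 77, 75, 78, 155, 204, 228, 240, 238, 232, 207, 158, 156, 155, 109, 76, 77, 75, 76, 78, 78, 75, 76, 75, 76, 76, 87, 208, 236, 238, 238, 228, 240, 239, 240, 240, 240, 239, 240, 239, 240, 239, 240, 239]
105 325 [130, 83, 76, 76, 76, 76, 75, 76, 78, 90, 175
[... 2348 characters left out ...]
, 79, 151, 194, 209, 205, 192, 195, 192, 191, 193, 194, 192, 192, 190, 191, 191, 191, 190, 189, 188, 189, 186, 185, 186, 184, 116, 21, 15, 19, 14, 17, 21, 17, 16, 15, 17, 15, 17, 14, 18, 17, 21, 18, 16, 19, 21]
260 325 [51, 52, 56, 117, 163, 194, 203, 194, 189, 190, 188, 190, 187, 188, 188, 189, 187, 186, 188, 186, 187, 186, 185, 187, 184, 185, 186, 170, 240, 240, 239, 239, 239, 240, 237, 185, 45, 21, 14, 17, 19, 16, 19, 20, 20, 16, 19, 19, 21, 18]
270 325 [49, 53, 79, 150, 190, 195, 195, 194, 188, 186, 186, 187, 187, 185, 186, 186, 185, 185, 185, 183, 184, 184, 184, 183, 184, 182, 167, 216, 240, 239, 240, 240, 240, 240, 240, 239, 240, 239, 239, 240, 240, 233, 85, 16, 20, 18, 16, 15, 14, 21]
```

View pics/w8a.png

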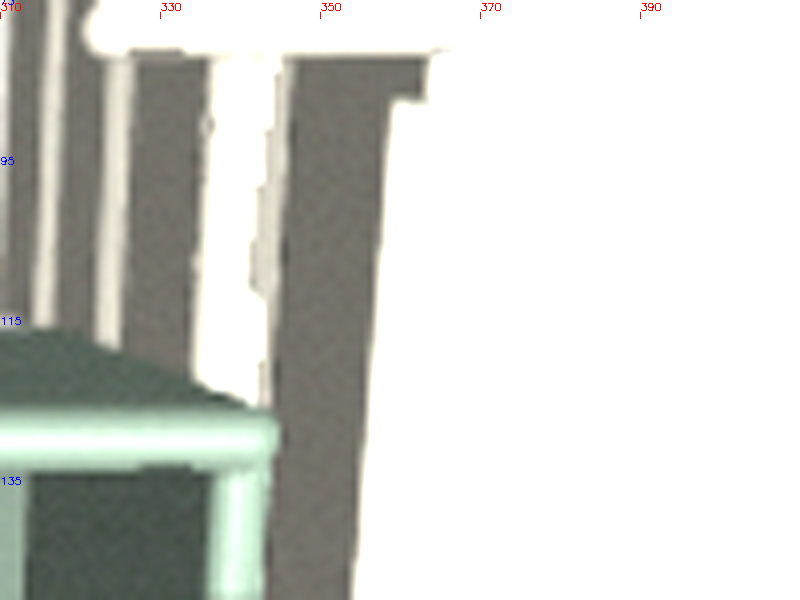

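```bash
cat >> fit5.py <<'E'
C["w8"]=np.load("w8_cal.npy",allow_pickle=True).item()
print()
for h in (.131,.133,.135,.137):
  for c,P,zb,lip in (("w8",[(90,338.4),(100,337.9),(110,337.3),(120,336.9)],.1878-.0951,[(220,355.6),(240,354.2),(260,352.4),(270,351.5)]),):
    s=least_squares(lambda x:[line(c,(x[0],.2485,yaw,h),-10,0,-175,-40,r)-cc for r,cc in P],[.677]).x[0]
    q=least_squares(lambda q:np.concatenate([[line(c,(q[0],q[1],q[2],zb),65,70,-30,30,rr)-cc for rr,cc in lip],proj(C[c],W(q[0],q[1],q[2],np.array([.065,.030,.07+zb])))[1:]-174.7]),[.6,.13,.105]).x
    d=W(0,0,-yaw,np.array([q[0]-s,q[1]-.2485,0])); print(h,c,"rackx",s.round(4),"bin",q.round(4),"rel",(d*1e3).round(2))
E
python3 fit5.py|tail -4
```

```text
0.131 w8 rackx 0.6765 bin [0.6189 0.1339 0.1068] rel [ -69.18 -108.02    0.  ]
0.133 w8 rackx 0.676 bin [0.6189 0.1339 0.1068] rel [ -68.7  -108.07    0.  ]
0.135 w8 rackx 0.6755 bin [0.6189 0.1339 0.1068] rel [ -68.21 -108.12    0.  ]
0.137 w8 rackx 0.675 bin [0.6189 0.1339 0.1068] rel [ -67.73 -108.18    0.  ]
```

Request:
carry_out(
  series=[
    [0.008, 0, -0.08, 0, 0, 0, 0],
    [0, 0, -0.08, 0, 0, 0, 0],
    [0, 0, -0.08, 0, 0, 0, 0],
    [0, 0, -0.04, 0, 0, 0, 0],
    [0, 0, 0, 0, 0, 0, 0],
  ],
)

```text
t: 10.25
tool_pos: [0.6302, 0.1358, 0.1804]
tool_rot: [-2.108, -2.328, 0.001]
contact_force: [0.8, -0.5, -4.1]
opening: 0.0109
```

Request:
carry_out(
  series=[
    [0, 0, -0.04, 0, 0, 0, 0],
    [0, 0, -0.03, 0, 0, 0, 0],
    [0, 0, 0, 0, 0, 0, 0],
  ],
)

```text
t: 10.55
tool_pos: [0.6303, 0.1358, 0.1789]
tool_rot: [-2.108, -2.329, 0.0]
contact_force: [-0.3, 0.6, -3.5]
opening: 0.0105
```

Request:
carry_out(
  series=[
    [0, 0, -0.03, 0, 0, 0, 0],
    [0, 0, -0.03, 0, 0, 0, 0],
    [0, 0, 0, 0, 0, 0, 0],
  ],
)

```text
t: 10.85
tool_pos: [0.6303, 0.1358, 0.1774]
tool_rot: [-2.108, -2.329, 0.0]
contact_force: [-0.0, -0.2, -2.9]
opening: 0.011
```

Request:
carry_out(
  series=[
    [0, 0, -0.02, 0, 0, 0, 0],
    [0, 0, -0.02, 0, 0, 0, 0],
    [0, 0, 0, 0, 0, 0, 0],
  ],
)

```text
t: 11.15
tool_pos: [0.6303, 0.1358, 0.1765]
tool_rot: [-2.109, -2.329, 0.0]
contact_force: [0.8, 0.6, -5.1]
opening: 0.0114
```

Request:
carry_out(
  series=[
    [0, 0, -0.02, 0, 0, 0, 0],
    [0, 0, -0.02, 0, 0, 0, 0],
    [0, 0, 0, 0, 0, 0, 0],
  ],
)

```text
t: 11.45
tool_pos: [0.6303, 0.1358, 0.1755]
tool_rot: [-2.109, -2.329, 0.0]
contact_force: [-0.2, 0.3, -4.0]
opening: 0.0106
```

Request:
carry_out(
  series=[
    [0, 0, -0.03, 0, 0, 0, 0],
    [0, 0, -0.03, 0, 0, 0, 0],
    [0, 0, -0.03, 0, 0, 0, 0],
    [0, 0, 0, 0, 0, 0, 0],
  ],
)

```text
t: 11.85
tool_pos: [0.6303, 0.1358, 0.1731]
tool_rot: [-2.108, -2.329, 0.0]
contact_force: [0.4, -0.2, -3.6]
opening: 0.0107
```

Request:
carry_out(
  series=[
    [0, 0, -0.03, 0, 0, 0, 0],
    [0, 0, -0.03, 0, 0, 0, 0],
    [0, 0, -0.03, 0, 0, 0, 0],
    [0, 0, 0, 0, 0, 0, 0],
  ],
)

```text
t: 12.25
tool_pos: [0.6303, 0.1358, 0.1708]
tool_rot: [-2.108, -2.329, 0.0]
contact_force: [1.2, -0.3, -4.4]
opening: 0.0108
```

Run:
```python
from h import *
wshot('w9')
crop('w9',300,60,100,75,8,'w9a')
im=ctrl.get_image("scene"); cv2.imwrite("pics/s9.png",im["frame"]); crop('s9',190,110,160,120,5,'s9a')
```

```text
w9 t 12.25 tcp [0.6303 0.1358 0.1708] jaw [0.9951 0.099 ] cam [0.622 0.206 0.313] F [ 1.18 -0.29 -4.36]
```

View pics/w9.png

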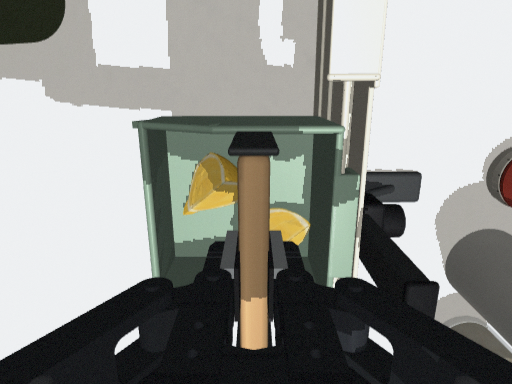

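View pics/s9a.png

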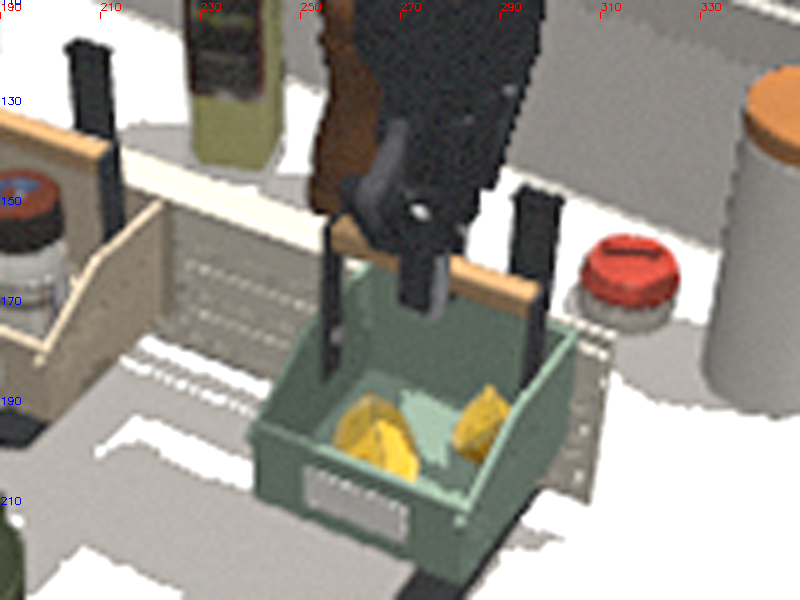

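Request:
carry_out(
  series=[
    [0, 0, -0.03, 0, 0, 0, 0],
    [0, 0, -0.03, 0, 0, 0, 0],
    [0, 0, -0.03, 0, 0, 0, 0],
    [0, 0, -0.03, 0, 0, 0, 0],
    [0, 0, 0, 0, 0, 0, 0],
  ],
)

```text
t: 12.85
tool_pos: [0.6302, 0.1358, 0.1678]
tool_rot: [-2.108, -2.329, 0.0]
contact_force: [-0.4, 0.6, -4.2]
opening: 0.011
```

Request:
carry_out(
  series=[
    [0, 0, -0.03, 0, 0, 0, 0],
    [0, 0, -0.03, 0, 0, 0, 0],
    [0, 0, 0, 0, 0, 0, 0],
  ],
)

```text
t: 13.15
tool_pos: [0.6303, 0.1358, 0.1664]
tool_rot: [-2.108, -2.329, 0.0]
contact_force: [-0.1, -0.2, -3.6]
opening: 0.011
```

Request:
carry_out(
  series=[
    [0, 0, -0.02, 0, 0, 0, 0],
    [0, 0, -0.02, 0, 0, 0, 0],
    [0, 0, 0, 0, 0, 0, 0],
  ],
)

```text
t: 13.45
tool_pos: [0.6303, 0.1358, 0.1654]
tool_rot: [-2.108, -2.329, 0.0]
contact_force: [-0.0, -0.9, -3.4]
opening: 0.0106
```

Request:
carry_out(
  series=[
    [0, 0, -0.02, 0, 0, 0, 0],
    [0, 0, -0.02, 0, 0, 0, 0],
    [0, 0, 0, 0, 0, 0, 0],
  ],
)

```text
t: 13.75
tool_pos: [0.6304, 0.1358, 0.1646]
tool_rot: [-2.108, -2.329, -0.0]
contact_force: [0.7, 0.1, -4.0]
opening: 0.0106
```

Request:
carry_out(
  series=[
    [0, 0, -0.02, 0, 0, 0, 0],
    [0, 0, -0.02, 0, 0, 0, 0],
    [0, 0, 0, 0, 0, 0, 0],
  ],
)

```text
t: 14.05
tool_pos: [0.6303, 0.1358, 0.1644]
tool_rot: [2.109, 2.329, -0.0]
contact_force: [-4.2, -1.4, 1.6]
opening: 0.011
```

Request:
carry_out(
  series=[
    [0, 0, 0.02, 0, 0, 0, 0],
    [0, 0, 0, 0, 0, 0, 0],
    [0, 0, 0, 0, 0, 0, 0],
  ],
)

```text
t: 14.35
tool_pos: [0.6305, 0.1358, 0.1644]
tool_rot: [2.108, 2.329, 0.0]
contact_force: [-2.4, -0.6, 1.6]
opening: 0.0106
```

Run:
```python
from h import *
wshot('w10')
o=ctrl.get_obs(); print(o["wrist_torque"])
crop('w10',300,60,120,75,6,'w10a')
```

```text
w10 t 14.35 tcp [0.6305 0.1358 0.1644] jaw [0.9951 0.0991] cam [0.622 0.206 0.307] F [-2.4  -0.62  1.61]
[-0.04686781  0.42060612  0.00753595]
```

View pics/w10a.png

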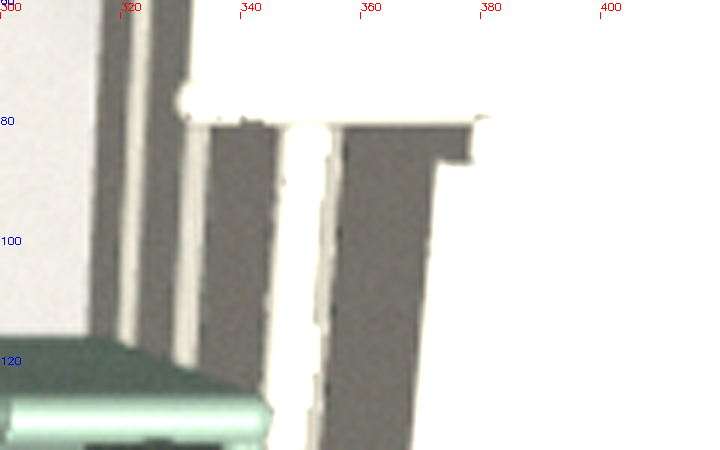

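Run:
```python
from h import *
g=cv2.cvtColor(cv2.imread("pics/w10.png"),6).astype(float)
for r in (90,95,100,105,110,115,120,220,240,260,270):
    print(r,335,np.median(g[r-1:r+2,335:375],0).astype(int).tolist())
```

```text
90 335 [82, 76, 75, 76, 77, 78, 74, 78, 77, 77, 88, 145, 172, 222, 238, 239, 238, 231, 211, 156, 157, 127, 78, 77, 77, 75, 78, 76, 75, 77, 76, 78, 76, 76, 76, 78, 77, 142, 216, 237]
95 335 [82, 78, 76, 76, 77, 78, 78, 75, 75, 77, 107, 164, 207, 226, 239, 239, 236, 223, 156, 157, 147, 90, 77, 76, 75, 77, 74, 77, 76, 77, 75, 78, 76, 77, 75, 77, 84, 191, 227, 238]
100 335 [75, 77, 76, 78, 76, 76, 77, 76, 75, 78, 116, 183, 215, 233, 240, 239, 234, 217, 146, 157, 145, 74, 77, 76, 75, 77, 76, 76, 76, 78, 76, 77, 75, 77, 75, 78, 131, 215, 234, 237]
105 335 [77, 77, 74, 76, 75, 78, 75, 78, 77, 80, 149, 194, 222, 238, 239, 237, 230, 186, 156, 154, 120, 76, 77, 77, 78, 76, 78, 78, 76, 77, 75, 76, 79, 76, 77, 83, 181, 224, 237, 238]
110 335 [75, 77, 75, 76, 76, 76, 75, 76, 80, 125, 166, 204, 227, 239, 239, 236, 222, 156, 156, 146, 81, 76, 77, 77, 76, 77, 77, 76, 77, 76, 76, 77, 78, 76, 79, 117, 211, 234, 238, 237]
115 335 [78, 75, 76, 77, 75, 76, 78, 77, 75, 122, 184, 216, 234, 239, 238, 233, 216, 236, 165, 146, 77, 76, 75, 76, 77, 76, 76, 78, 76, 76, 76, 77, 76, 77, 80, 171, 221, 238, 238, 237
[... 265 characters left out ...]
 191, 191, 188, 190, 189, 189, 188, 161, 75, 78, 77, 87, 199, 227, 157, 155, 154, 25, 20, 28, 22, 23, 21, 24, 34, 45]
240 335 [192, 194, 192, 192, 193, 193, 191, 192, 191, 191, 190, 190, 190, 190, 189, 188, 188, 185, 188, 161, 75, 77, 78, 76, 124, 145, 156, 157, 146, 25, 13, 20, 20, 15, 22, 19, 17, 23, 19, 24]
260 335 [191, 189, 188, 190, 189, 188, 186, 186, 186, 185, 186, 186, 185, 185, 184, 184, 184, 168, 89, 76, 77, 78, 152, 219, 239, 238, 233, 64, 17, 20, 15, 20, 22, 19, 18, 16, 18, 17, 19, 18]
270 335 [186, 189, 188, 187, 186, 186, 186, 186, 185, 185, 186, 183, 184, 184, 183, 183, 173, 90, 76, 77, 78, 135, 219, 238, 238, 234, 224, 240, 240, 239, 239, 183, 21, 19, 18, 21, 17, 18, 17, 16]
```

```bash
cat > fit6.py <<'E'
exec(open("fit4.py").read().split("Lall=L;")[0])
C["w10"]=np.load("w10_cal.npy",allow_pickle=True).item(); yaw=.104; zb=.1644-.0951
for h in (.1334,.1354):
    P=[(95,348.8),(105,348.3),(115,347.7),(120,347.3)];lip=[(220,356.3),(240,354.3),(260,352.6),(270,351.7)];c="w10"
    s=least_squares(lambda x:[line(c,(x[0],.2485,yaw,h),-10,0,-175,-40,r)-cc for r,cc in P],[.677]).x[0]
    q=least_squares(lambda q:np.concatenate([[line(c,(q[0],q[1],q[2],zb),65,70,-30,30,rr)-cc for rr,cc in lip],proj(C[c],W(q[0],q[1],q[2],np.array([.065,.030,.07+zb])))[1:]-174.7]),[.6,.13,.105]).x
    d=W(0,0,-yaw,np.array([q[0]-s,q[1]-.2485,0])); print(h,c,"rackx",s.round(4),"bin",q.round(4),"rel",(d*1e3).round(2))
E
python3 fit6.py|tail -2
```

```text
0.1334 w10 rackx 0.6759 bin [0.6194 0.1344 0.0991] rel [ -68.   -107.59    0.  ]
0.1354 w10 rackx 0.6753 bin [0.6194 0.1344 0.0991] rel [ -67.46 -107.65    0.  ]
```

Request:
carry_out(
  series=[
    [-0.014, 0, 0, 0, 0, 0, 0],
    [-0.0104, 0.0995, 0, 0, 0, 0, 0],
    [-0.0104, 0.0995, 0, 0, 0, 0, 0],
    [-0.0104, 0.0995, 0, 0, 0, 0, 0],
    [-0.0104, 0.0995, 0, 0, 0, 0, 0],
    [0, 0, 0, 0, 0, 0, 0],
  ],
)

```text
t: 15.0
tool_pos: [0.6295, 0.1444, 0.1645]
tool_rot: [2.107, 2.326, -0.002]
contact_force: [-2.7, -6.2, 2.1]
opening: 0.0108
```

Request:
carry_out(
  series=[
    [-0.0104, 0.0995, 0, 0, 0, 0, 0],
    [-0.0104, 0.0995, 0, 0, 0, 0, 0],
    [-0.0104, 0.0995, 0, 0, 0, 0, 0],
    [-0.0104, 0.0995, 0, 0, 0, 0, 0],
    [-0.0104, 0.0995, 0, 0, 0, 0, 0],
    [-0.0104, 0.0995, 0, 0, 0, 0, 0],
  ],
)

```text
t: 15.6
tool_pos: [0.628, 0.1588, 0.1646]
tool_rot: [2.107, 2.325, -0.004]
contact_force: [-3.4, -7.5, 3.4]
opening: 0.011
```

Run:
```python
from h import *
wshot('w11')
o=ctrl.get_obs(); print(o["wrist_torque"])
```

```text
w11 t 15.6 tcp [0.628  0.1588 0.1646] jaw [0.9952 0.0981] cam [0.62  0.23  0.306] F [-3.38 -7.54  3.36]
[-0.31132936  0.08494925 -0.02960913]
```

View pics/w11.png

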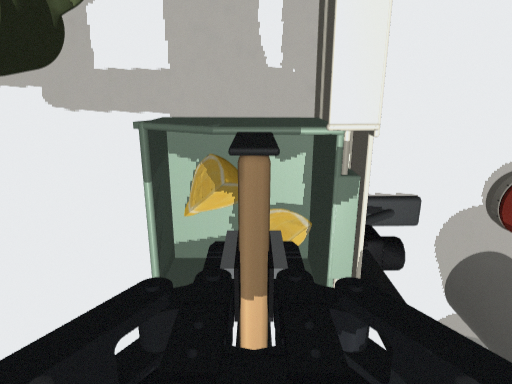

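Request:
carry_out(
  series=[
    [-0.012, 0, 0.016, 0, 0, 0, 0],
    [-0.0104, 0.0995, 0, 0, 0, 0, 0],
    [-0.0104, 0.0995, 0, 0, 0, 0, 0],
    [-0.0104, 0.0995, 0, 0, 0, 0, 0],
  ],
)

```text
t: 16.05
tool_pos: [0.6265, 0.1685, 0.1643]
tool_rot: [2.108, 2.329, 0.001]
contact_force: [0.4, -2.1, -1.1]
opening: 0.0107
```

Request:
carry_out(
  series=[
    [-0.0084, 0.08, 0, 0, 0, 0, 0],
    [-0.0084, 0.08, 0, 0, 0, 0, 0],
    [-0.0084, 0.08, 0, 0, 0, 0, 0],
    [-0.0084, 0.08, 0, 0, 0, 0, 0],
  ],
)

```text
t: 16.45
tool_pos: [0.6254, 0.1764, 0.1644]
tool_rot: [-2.108, -2.329, 0.0]
contact_force: [0.7, -1.7, -1.4]
opening: 0.0108
```

Request:
carry_out(
  series=[
    [-0.0084, 0.08, 0, 0, 0, 0, 0],
    [-0.0084, 0.08, 0, 0, 0, 0, 0],
    [-0.0084, 0.08, 0, 0, 0, 0, 0],
  ],
)

```text
t: 16.75
tool_pos: [0.6248, 0.1823, 0.1644]
tool_rot: [-2.108, -2.329, 0.0]
contact_force: [-0.0, -1.6, -1.1]
opening: 0.0108
```

Request:
carry_out(
  series=[
    [-0.0084, 0.08, 0, 0, 0, 0, 0],
    [-0.0084, 0.08, 0, 0, 0, 0, 0],
    [-0.0084, 0.08, 0, 0, 0, 0, 0],
  ],
)

```text
t: 17.05
tool_pos: [0.6241, 0.1883, 0.1644]
tool_rot: [-2.108, -2.329, 0.0]
contact_force: [-0.4, -1.1, -0.7]
opening: 0.0108
```

Run:
```python
from h import *
wshot('w12')
o=ctrl.get_obs(); print(o["wrist_torque"])
```

```text
w12 t 17.05 tcp [0.6241 0.1883 0.1644] jaw [0.9951 0.0991] cam [0.616 0.259 0.307] F [-0.43 -1.08 -0.71]
[-0.12999692 -0.12817639 -0.02979344]
```

View pics/w12.png

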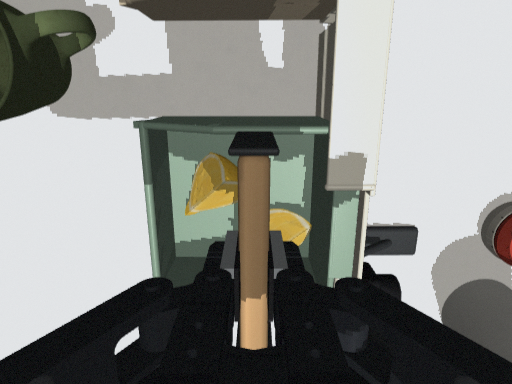

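Request:
carry_out(
  series=[
    [-0.0084, 0.08, 0, 0, 0, 0, 0],
    [-0.0084, 0.08, 0, 0, 0, 0, 0],
    [-0.0084, 0.08, 0, 0, 0, 0, 0],
    [-0.0084, 0.08, 0, 0, 0, 0, 0],
    [-0.0084, 0.08, 0, 0, 0, 0, 0],
  ],
)

```text
t: 17.6
tool_pos: [0.6231, 0.1983, 0.1644]
tool_rot: [-2.108, -2.329, 0.0]
contact_force: [0.1, -1.5, -2.2]
opening: 0.0107
```

Request:
carry_out(
  series=[
    [-0.0084, 0.08, 0, 0, 0, 0, 0],
    [-0.0084, 0.08, 0, 0, 0, 0, 0],
    [-0.0084, 0.08, 0, 0, 0, 0, 0],
    [-0.0084, 0.08, 0, 0, 0, 0, 0],
    [-0.0084, 0.08, 0, 0, 0, 0, 0],
  ],
)

```text
t: 18.1
tool_pos: [0.6221, 0.2083, 0.1644]
tool_rot: [-2.108, -2.329, 0.0]
contact_force: [-0.3, -0.8, -2.0]
opening: 0.011
```

Request:
carry_out(
  series=[
    [-0.0084, 0.08, 0, 0, 0, 0, 0],
    [-0.0084, 0.08, 0, 0, 0, 0, 0],
    [-0.0084, 0.08, 0, 0, 0, 0, 0],
    [-0.0084, 0.08, 0, 0, 0, 0, 0],
    [-0.0084, 0.08, 0, 0, 0, 0, 0],
  ],
)

```text
t: 18.6
tool_pos: [0.6211, 0.2183, 0.1644]
tool_rot: [-2.109, -2.329, 0.0]
contact_force: [-0.2, -1.9, -2.1]
opening: 0.0108
```

Run:
```python
from h import *
wshot('w13')
im=ctrl.get_image("scene"); cv2.imwrite("pics/s13.png",im["frame"]); crop('s13',150,110,160,120,5,'s13a')
```

```text
w13 t 18.6 tcp [0.6211 0.2183 0.1644] jaw [0.9951 0.099 ] cam [0.613 0.289 0.307] F [-0.25 -1.92 -2.1 ]
```

View pics/w13.png

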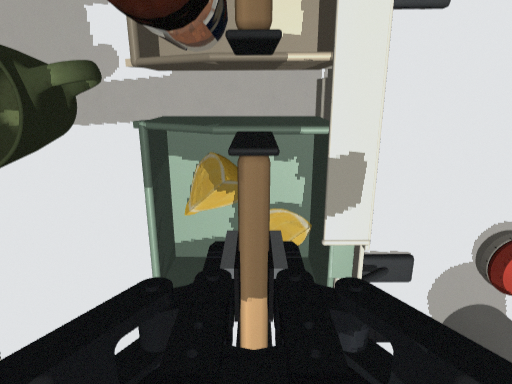

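View pics/s13a.png

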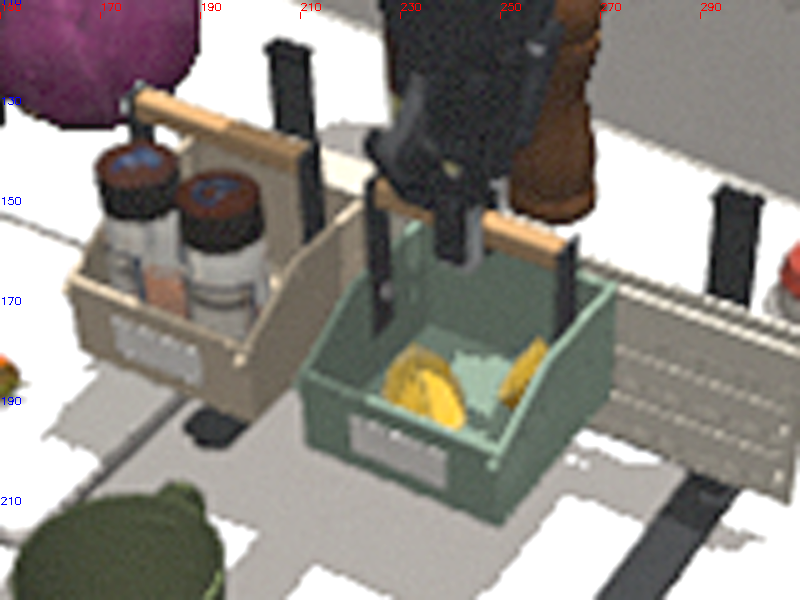

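Request:
carry_out(
  series=[
    [-0.0084, 0.08, 0, 0, 0, 0, 0],
    [-0.0084, 0.08, 0, 0, 0, 0, 0],
    [-0.0084, 0.08, 0, 0, 0, 0, 0],
    [-0.0084, 0.08, 0, 0, 0, 0, 0],
    [-0.0084, 0.08, 0, 0, 0, 0, 0],
  ],
)

```text
t: 19.2
tool_pos: [0.62, 0.2283, 0.1644]
tool_rot: [-2.108, -2.329, 0.0]
contact_force: [0.9, -1.3, -2.9]
opening: 0.0109
```

Request:
carry_out(
  series=[
    [-0.0084, 0.08, 0, 0, 0, 0, 0],
    [-0.0084, 0.08, 0, 0, 0, 0, 0],
    [-0.0084, 0.08, 0, 0, 0, 0, 0],
    [-0.0063, 0.06, 0, 0, 0, 0, 0],
    [-0.0042, 0.04, 0, 0, 0, 0, 0],
  ],
)

```text
t: 19.7
tool_pos: [0.6191, 0.2368, 0.1645]
tool_rot: [2.108, 2.329, -0.0]
contact_force: [0.0, -0.9, -2.0]
opening: 0.0109
```

Run:
```python
from h import *
wshot('w14')
```

```text
w14 t 19.7 tcp [0.6191 0.2368 0.1645] jaw [0.9951 0.0991] cam [0.611 0.307 0.307] F [ 0.02 -0.9  -2.  ]
```

View pics/w14.png

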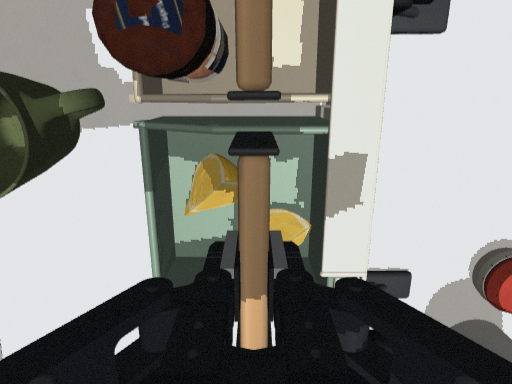

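Request:
carry_out(
  series=[
    [-0.006, 0.06, 0, 0, 0, 0, 0],
    [-0.006, 0.06, 0, 0, 0, 0, 0],
    [-0.006, 0.06, 0, 0, 0, 0, 0],
    [-0.005, 0.04, 0, 0, 0, 0, 0],
  ],
)

```text
t: 20.15
tool_pos: [0.6186, 0.2423, 0.1645]
tool_rot: [-2.108, -2.329, -0.0]
contact_force: [-1.0, -1.7, -2.2]
opening: 0.0111
```

Request:
carry_out(
  series=[
    [-0.004, 0.04, 0, 0, 0, 0, 0],
    [-0.004, 0.04, 0, 0, 0, 0, 0],
    [0, 0, 0, 0, 0, 0, 0],
  ],
)

```text
t: 20.45
tool_pos: [0.6183, 0.2443, 0.1645]
tool_rot: [-2.108, -2.329, -0.0]
contact_force: [-0.5, -1.6, -1.7]
opening: 0.0109
```

Request:
carry_out(
  series=[
    [-0.003, 0.03, 0, 0, 0, 0, 0],
    [-0.003, 0.03, 0, 0, 0, 0, 0],
    [0, 0, 0, 0, 0, 0, 0],
  ],
)

```text
t: 20.75
tool_pos: [0.6182, 0.2457, 0.1645]
tool_rot: [-2.108, -2.329, -0.0]
contact_force: [0.2, -0.8, -2.4]
opening: 0.0109
```

Request:
carry_out(
  series=[
    [-0.003, 0.03, 0, 0, 0, 0, 0],
    [-0.003, 0.03, 0, 0, 0, 0, 0],
    [0, 0, 0, 0, 0, 0, 0],
  ],
)

```text
t: 21.05
tool_pos: [0.618, 0.2473, 0.1644]
tool_rot: [-2.108, -2.329, -0.0]
contact_force: [0.3, -0.4, -2.1]
opening: 0.0109
```

Request:
carry_out(
  series=[
    [-0.002, 0.02, 0, 0, 0, 0, 0],
    [-0.002, 0.02, 0, 0, 0, 0, 0],
    [0, 0, 0, 0, 0, 0, 0],
  ],
)

```text
t: 21.35
tool_pos: [0.6181, 0.2478, 0.1645]
tool_rot: [2.108, 2.328, -0.0]
contact_force: [1.0, -3.2, -1.3]
opening: 0.0108
```

Run:
```python
from h import *
wshot('w15')
```

```text
w15 t 21.35 tcp [0.6181 0.2478 0.1645] jaw [0.9951 0.0992] cam [0.61  0.319 0.307] F [ 1.02 -3.19 -1.33]
```

View pics/w15.png

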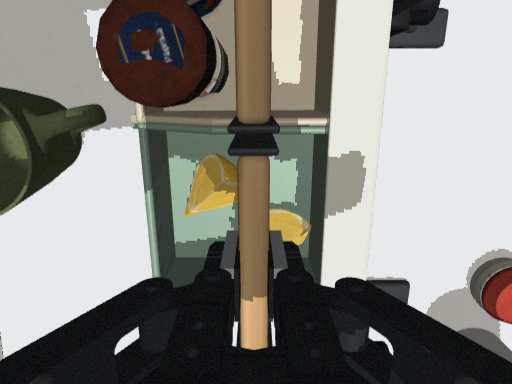

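Request:
carry_out(
  series=[
    [-0.001, 0.014, 0, 0, 0, 0, 0],
    [0, 0, 0, 0, 0, 0, 0],
  ],
)

```text
t: 21.6
tool_pos: [0.6182, 0.248, 0.1646]
tool_rot: [2.108, 2.328, -0.001]
contact_force: [1.0, -3.7, -1.6]
opening: 0.0111
```

Request:
carry_out(
  series=[
    [0.016, 0.002, 0, 0, 0, 0, 0],
    [0, 0, -0.012, 0, 0, 0, 0],
    [0, 0, 0, 0, 0, 0, 0],
  ],
)

```text
t: 21.9
tool_pos: [0.6182, 0.248, 0.1646]
tool_rot: [2.109, 2.328, -0.002]
contact_force: [-0.8, -4.7, 0.0]
opening: 0.0107
```

Request:
carry_out(
  series=[
    [0, 0, 0, 0, 0, 0, 0],
    [0, 0, 0, 0, 0, 0, 0.13],
    [0, 0, 0, 0, 0, 0, 0.16],
    [0, 0, 0, 0, 0, 0, 0.2],
    [0, 0, 0, 0, 0, 0, 0.3],
    [0, 0, 0, 0, 0, 0, 0.4],
    [0, 0, 0, 0, 0, 0, 0.4],
    [0, 0, 0, 0, 0, 0, 0.4],
  ],
  grip_force=20,
)

```text
t: 22.7
tool_pos: [0.6185, 0.2487, 0.1643]
tool_rot: [2.108, 2.329, 0.001]
contact_force: [-0.3, 0.3, -0.6]
opening: 0.0342
```

Run:
```python
from h import *
wshot('w16')
im=ctrl.get_image("scene"); cv2.imwrite("pics/s16.png",im["frame"]); crop('s16',150,110,160,120,5,'s16a')
```

```text
w16 t 22.7 tcp [0.6185 0.2487 0.1643] jaw [0.9951 0.0991] cam [0.61  0.319 0.307] F [-0.31  0.32 -0.57]
```

View pics/w16.png

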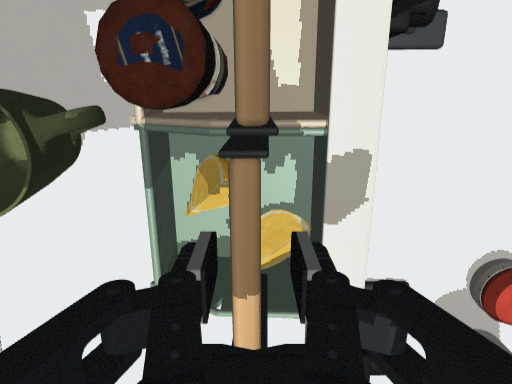

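View pics/s16a.png

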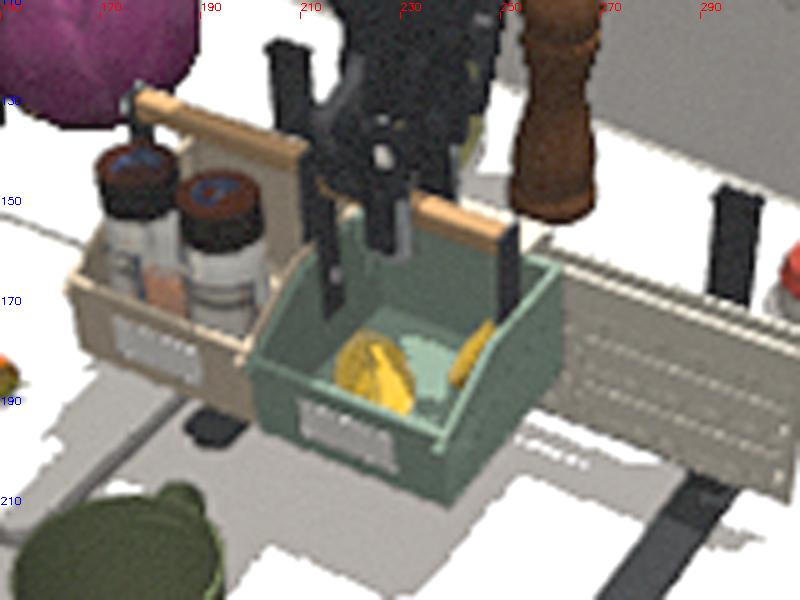

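Request:
carry_out(
  series=[
    [0, 0, 0.1, 0, 0, 0, 0.4],
    [0, 0, 0.3, 0, 0, 0, 0.4],
    [0, 0, 0.6, 0, 0, 0, 0.4],
    [0, 0, 0.8, 0, 0, 0, 0.4],
    [0, 0, 0.8, 0, 0, 0, 0.4],
    [0, 0, 0.8, 0, 0, 0, 0.4],
    [0, 0, 0.6, 0, 0, 0, 0.4],
    [-0.5, -0.5, 0.2, 0, 0, 0, 0.4],
    [-0.8, -0.5, 0, 0, 0, 0, 0.4],
    [-0.5, -0.3, 0, 0, 0, 0, 0.4],
    [0, 0, 0, 0, 0, 0, 0.4],
    [0, 0, 0, 0, 0, 0, 0.4],
  ],
)

```text
t: 24.0
tool_pos: [0.5737, 0.2161, 0.27]
tool_rot: [2.108, 2.328, 0.002]
contact_force: [-1.1, -0.1, -0.7]
opening: 0.0343
```

Run:
```python
from h import *
wshot('w17')
im=ctrl.get_image("scene"); cv2.imwrite("pics/s17.png",im["frame"]); crop('s17',150,110,160,120,5,'s17a')
im=ctrl.get_image("top"); cv2.imwrite("pics/t17.png",im["frame"]); crop('t17',110,90,180,130,4,'t17a')
```

```text
w17 t 24.0 tcp [0.5737 0.2161 0.27  ] jaw [0.9951 0.0989] cam [0.566 0.287 0.412] F [-1.06 -0.12 -0.75]
```

View pics/w17.png

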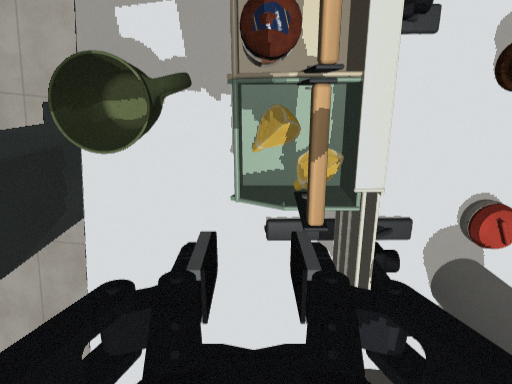

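View pics/s17a.png

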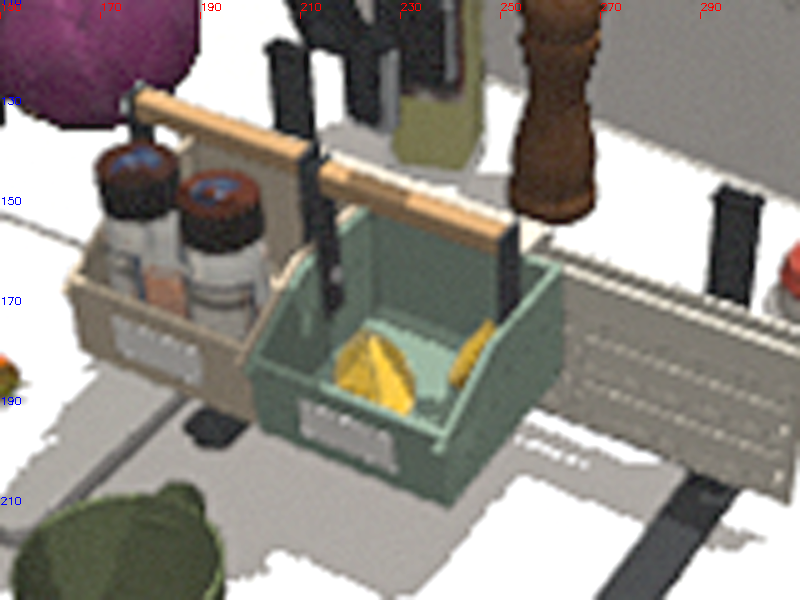

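View pics/t17a.png

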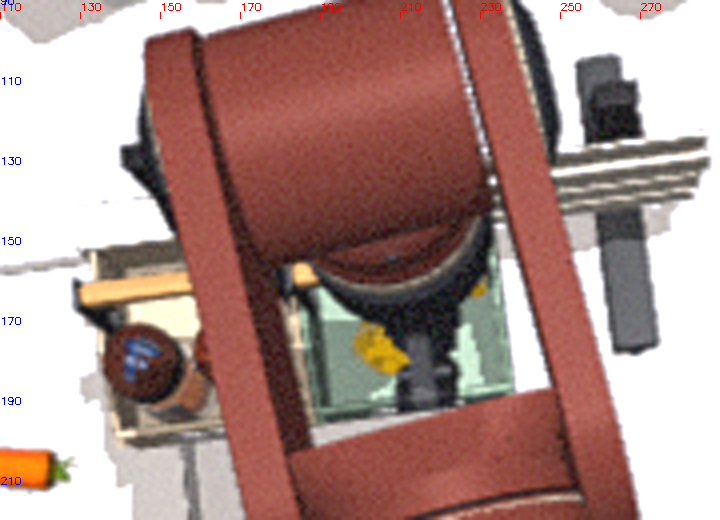

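```bash
python3 -c "
from h import *
crop('w17',220,50,170,110,4,'w17a')"
```

```text
(no output)
```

View pics/w17a.png

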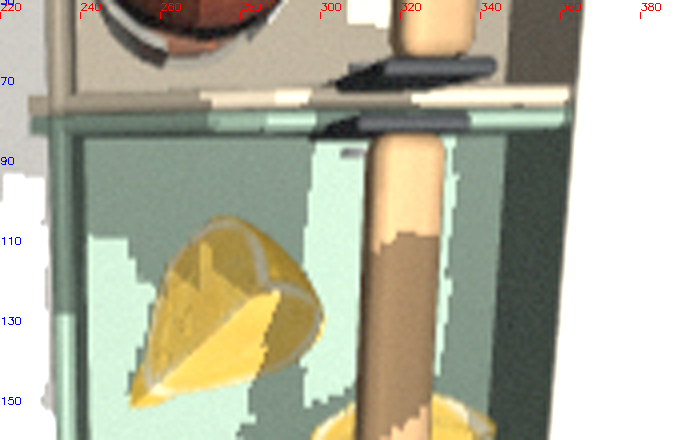

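Both rims touch, from the front (column 230) to the back (column 360) at row 78. Both wedges are in the bin, and the arm is clear of everything. I'm handing the job in.

```bash
python3 -c "
from h import *
print(ctrl.finish_job()); print(ctrl.get_obs()['t'])"
```

```text
the job is handed in; nothing more can be done
None
the job is handed in; nothing more can be done
```

The green bin is hanging on the rail under the hood, up against the beige bin. Both lemon wedges are still in it, and I kept clear of the mug. I handed the job in at about 24 s.

- **Lift and hook:** I gripped the bar at 60 N and lined the lip up with the rail using the wrist camera. The bin seated with about 5.6 N of contact. That puts the rail's edge at about 135 mm; the earlier camera fits gave 133–134 mm.
- **Slide:** Just after seating, the first stretch dragged at up to 7.5 N. I eased off the downward and backward pressure, and the rest took about 2 N with no catch at the hood. The slide ended about 112.5 mm along (113 mm predicted), where contact built up to about 4 N sideways.
- **Release:** The rail carried the bin's full weight before I opened the fingers. On release the handle swung forward an estimated 4–5 mm, which I took to be the play in the lip.
- **Last checks:** The wrist picture shows no gap between the two rims, and the arm was clear of everything. The top camera's view of the bin was mostly blocked by the arm, so the end position rests on the wrist and scene pictures.

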